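# Pack the three-piece gift set, leave the larger look-alikes

### The job

Pack the gift set into the shallow shipping carton: put the narrow round jar in the round recess, the small square white box in the square recess and the short oblong white box in the oblong recess, each set down gently, upright and resting on the bottom of its recess. Leave their larger look-alikes (the wide jar, the big square box and the long oblong box) standing where they are, and let go of everything at the end.

Things in the scene. Friction and masses are not known exactly. Their poses are not given: they have to be found in the camera images.
- carton: Shallow open shipping carton of brown cardboard, fixed, 300 x 108 mm, 24 mm high, walls 4 mm thick; holds the three inserts in a row along its long side, 96.5 mm from centre to centre, so its walls stand 2 mm above the inserts' top faces. Origin: centre of its underside, on the table; x along its long side (pointing roughly away from the robot), y across, z up.
- insert_round: One of three moulded light grey inserts lying in the shallow shipping carton, fixed, order shuffled; 96 x 96 x 18 mm, with one recess in its centre: round, 70 mm in diameter, open at the top, 14 mm deep, with a dark floor. Origin: centre of its underside, 4 mm above the table; the recess floor is 4 mm above the origin, its top face 18 mm. z up; its x runs along the carton's long side, y across. For the narrow jar.
- insert_square: One of three moulded light grey inserts lying in the shallow shipping carton, fixed, order shuffled; 96 x 96 x 18 mm, with one recess in its centre: square, 60 x 60 mm, sides along x and y, open at the top, 14 mm deep, with a dark floor. Origin: centre of its underside, 4 mm above the table; the recess floor is 4 mm above the origin, its top face 18 mm. z up; its x runs along the carton's long side, y across. For the small square box.
- insert_oblong: One of three moulded light grey inserts lying in the shallow shipping carton, fixed, order shuffled; 96 x 96 x 18 mm, with one recess in its centre: oblong, 84 mm along x by 54 mm along y, open at the top, 14 mm deep, with a dark floor. Origin: centre of its underside, 4 mm above the table; the recess floor is 4 mm above the origin, its top face 18 mm. z up; its x runs along the carton's long side, y across. For the short oblong box.
- jar: Narrow candle jar, to be packed: a plain cylinder 56 mm in diameter and 62 mm high, white with a brown wooden lid (the top 15 mm, same diameter, does not come off), about 0.15 to 0.31 kg. Stands upright on the table; origin at the centre of its underside, z up; any yaw. 
- square_box: Small square box, to be packed: upright white carton 46 x 46 mm, 80 mm high, closed, sides along its x and y, about 0.1 to 0.21 kg. Stands upright on the table; origin at the centre of its underside, z up; any yaw. 
- oblong_box: Short oblong box, to be packed: white carton 70 mm (its x) by 40 mm (its y), 50 mm high, closed, about 0.1 to 0.2 kg. Stands upright on the table; origin at the centre of its underside, z up; any yaw. 
- jar_wide: Look-alike, to be left alone: wide candle jar of the same make, 78 mm in diameter, 62 mm high. Stands upright on the table; origin at the centre of its underside, z up; any yaw. 
- square_box_big: Look-alike, to be left alone: bigger square white carton, 68 x 68 mm, 80 mm high. Stands upright on the table; origin at the centre of its underside, z up; any yaw. 
- oblong_box_long: Look-alike, to be left alone: longer oblong white carton, 104 mm (its x) by 40 mm (its y), 50 mm high. Stands upright on the table; origin at the centre of its underside, z up; any yaw. 
Mind the look-alikes: they are no part of the job. Leave any black or turquoise look-alike of the oblong_box alone. What is shaped like the square_box but green is not meant.

How it is judged:
By the outcome, as a careful person would: the job done as asked, in the order asked, and still so for the second after the job is handed in, with the robot touching nothing.
It also fails if it takes over 109 s, if anything falls off the work surface, if the arm or the gripper's body presses on something with over 40 N, if the wrist force passes 120 N, or if a joint passes its speed limit or range.

### The arm

A 7-joint arm with a two-finger parallel gripper is mounted at the origin on the work surface. World frame = base frame: x ahead of the robot, y to its left, z up, the work surface at z = 0. Lengths are in m, angles in rad, forces in N, time in s.
With the tool pointing down it reaches from about 0.4 to 0.9 m from the base axis. Payload 5.6 kg.
Tool frame: the origin (TCP) lies on the centre line of the jaws, within the pads' length; the fingertips stand env.tips_ahead ahead of it and the grasp point (between the pads) lies 8 mm behind it (env.tips_ahead is the distance from the TCP to the fingertips, in m); z points along the fingers, y is the direction in which the jaws open and shut (so a half turn about z gives the same grasp; the last joint's range is limited). The gripper opens to 92 mm and grips with 3 to 60 N. Pads are 20 mm wide; open, the fingers measure 128 mm over their backs; the gripper's body (75 mm by 189 mm) begins 69 mm behind the grasp point.
Start: joints at [-1.271, 0.468, -0.012, 1.603, 0.006, 1.071, -0.056], TCP at [0.219, 0.612, 0.196] pointing down, gripper open.
Joint ranges: [-2.53, 2.53], [-0.31, 2.02], [-1.57, 1.55], [0.28, 2.44], [-1.29, 4.43], [0.15, 1.84], [-2.92, 2.92]. Speed limits (rad/s): [2.57, 2.57, 3.14, 3.14, 3.14, 3.14, 3.14].

### API

Orientations are given as [roll, pitch, yaw] about the fixed x, y, z axes, in that order (R = Rz(yaw) Ry(pitch) Rx(roll)).
In Python, from cell import env, vision gives the robot as it stands.
- The arm moves only by the tool servo_tool, never from a script. Its argument "increments" is a list of rows, each a list of 4 numbers: the shift along the tool's x, y, z in mm, then the turn about the tool's z in degrees. In form: [[dx, dy, dz, spin], ...]. A call has exactly 5 rows; each row shifts and turns the commanded pose from where the row before left it, along the tool's axes as they then stand; what a row does not reach is not made up. A row lasts 1/10 s, in which the tool goes at most 50 mm and 8.59 degrees, less where a joint would pass 70% of its speed; a pose out of reach is approached as far as the arm can. A call with a gripper value outside its range is refused whole. "claw" is the opening in per cent of the stroke, from 0 (shut) to 100 (fully open), set as the call begins (left out, the last holds). The fingers move at their own pace and stop on an object; "grip_force" is the grip in N (left out, the last holds). Time passes only in rows, so rows that do not move let the fingers close, or fill a call up. It gives the time, the measured TCP pose, the force and the opening at its end, in the units of the state.
- env.get_state(): the state, without advancing time (a new reading comes with each control period).
- vision.snapshot(name): name is "scene" or "top" or "wrist"; returns a dict with "img" (400x640x3 uint8, red, green, blue), "vfov" (degrees; the focal length in pixels is half the picture's height over the tangent of half this angle, whatever the lens; pixels are square), "cx", "cy" (the principal point, pixels), "cam_to_world" (4x4, takes a point from camera to world coordinates). Camera axes: x right, y down, z forward; pixel columns grow to the right and rows downward; lengths in m; the calibration is good to about 2 mm. The wrist camera is an equidistant fisheye: a pixel r from the principal point sees the ray r / f radians off the axis. A picture is of the moment at which its call begins. There is no depth.
- env.job_done(): hands the job in, once; it reports no verdict.
Trained networks look in a picture, given as the dict that the camera call returned (one of the last four; its "shot" number tells which), for a name from the list of things; names that differ only in an ending like _2 or _b are one class to them, and where a whole thing is asked for, a point or a joint stands for the part that bears it (a point fixed in the world has none). Each returns a list of dicts, best first, with "confidence" (0 to 1); they miss things now and then, are a little off and sometimes report something else, mostly with a low value. They report only what shows in the picture. A call takes as long as a camera call. They do not tell look-alikes from the thing itself.
- vision.recognise(label, picture): "position" ([x, y, z] in m, in the coordinates of the camera as it stood for that picture, good to about 4 mm: the middle of the surface that is visible of it).
The state is a dict: "time": time; "joint_pos": joint angles; "dq": joint speeds; "joint_torque": joint torques, N m; "position": TCP position; "tool_rot": TCP orientation; "force": force on the tool from outside, world axes, zero at the start; "torque": the same for the moment, N m; "gripper_width": finger opening in m.
Only numpy, scipy, OpenCV 4.12 (cv2) and the standard library are available. Lean on these libraries where they do the work, as an engineer would, in place of code of your own. Each camera call takes 0.05 s, during which the arm holds its last target.

## Working session

There is one attempt and no reset: what is moved stays moved. The work goes in short steps, Python scripts to look and compute and a tool call to move; the robot and the scene stay as the last step left them, time stands still between calls to the robot, and variables do not carry over. Pictures are saved under pics/ and viewed, and the job is handed in when it is done.

Besides the shell and the picture viewer there is one more tool, called after "Call:" by a JSON object that holds its "fn" and its "kwargs", one argument or row to a line. servo_tool: Moves the arm, as the interface text tells. Its arguments: {"type":"object","properties":{"increments":{"type":"array","items":{"type":"array","items":{"type":"number"}}},"claw":{"type":"number"},"grip_force":{"type":"number"}},"required":["increments"]}

```bash
ls; mkdir -p pics
python3 - <<'E'
from cell import env, vision
import cv2
s=env.get_state(); print({k:s[k] for k in('time','position','tool_rot','gripper_width','force')}, env.tips_ahead)
for n in('top','scene'):
    p=vision.snapshot(n); cv2.imwrite(f'pics/{n}0.png',p['img'][:,:,::-1]); print(n,p['vfov'],p['cx'],p['cy'],p['cam_to_world'])
E
```

```text
pics
{'time': 0.0, 'position': array([0.21834009, 0.61161651, 0.1948645 ]), 'tool_rot': array([-3.13992033e+00,  1.33825073e-04,  2.79879573e+00]), 'gripper_width': 0.09198550399496425, 'force': array([-0.6547242 ,  0.13871719, -0.32678924])} 0.011
top 46.07517088178977 316.1641822651222 204.81618646132796 [[-0.01750251 -0.99663207  0.08011349  0.38023896]
 [-0.99983324  0.0178636   0.00379277 -0.0108473 ]
 [-0.00521111 -0.08003375 -0.99677853  1.47211102]
 [ 0.          0.          0.          1.        ]]
scene 52.00581202466035 318.2144248781943 196.90279005200125 [[ 1.59242440e-02  6.77795355e-01 -7.35078142e-01  1.24700112e+00]
 [ 9.99751218e-01  6.89899096e-04  2.22940825e-02  9.38678141e-04]
 [ 1.56179553e-02 -7.35250284e-01 -6.77615746e-01  7.34623102e-01]
 [ 0.00000000e+00  0.00000000e+00  0.00000000e+00  1.00000000e+00]]
```

View pics/top0.png

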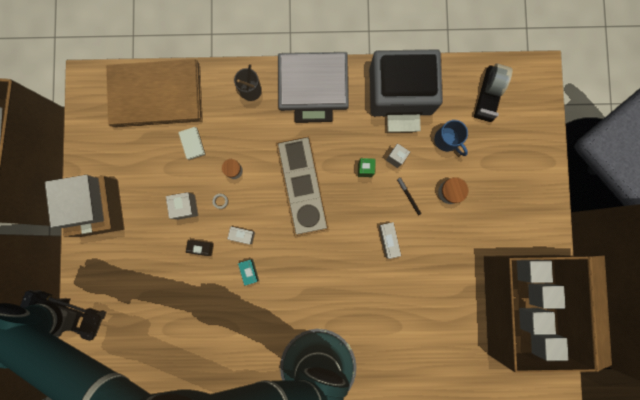

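View pics/scene0.png

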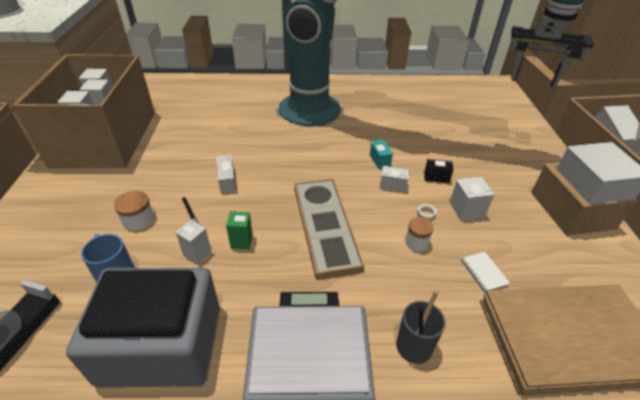

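Top view candidates: jars at (232,168) and (455,190), square boxes at (399,155) and (180,206), and a green one at (367,167) that is excluded. Oblong boxes are at (240,235) and (390,240), with black (199,247) and turquoise (248,272) excluded. By size I choose the jar at (232,168), the square at (399,155) and the oblong at (240,235). Next is a close crop to check.

Run:
```python
import cv2
a=cv2.imread('pics/top0.png')
c=cv2.resize(a[125:285,150:350],None,fx=4,fy=4,interpolation=cv2.INTER_CUBIC)[:600]
cv2.imwrite('pics/cropA.png',c)
c=cv2.resize(a[130:270,340:480],None,fx=4,fy=4,interpolation=cv2.INTER_CUBIC)
cv2.imwrite('pics/cropB.png',c)
```

```text
(no output)
```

View pics/cropA.png

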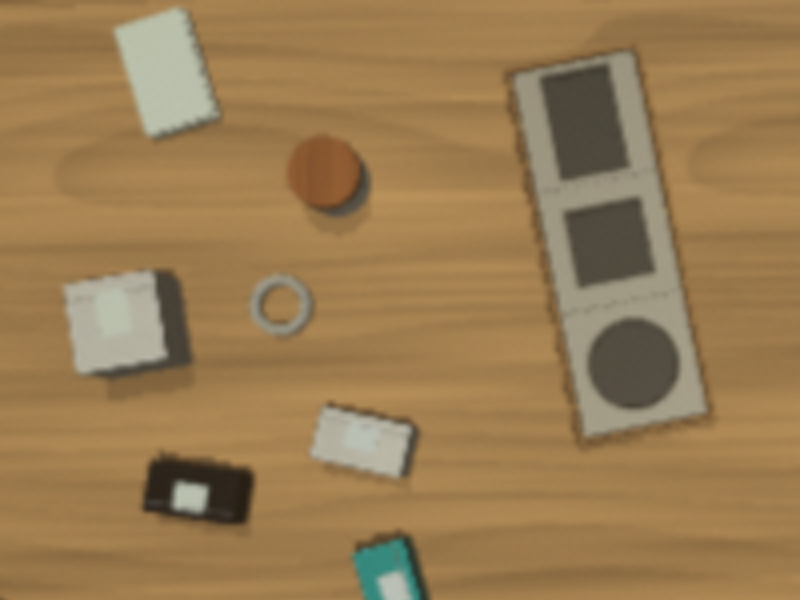

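View pics/cropB.png

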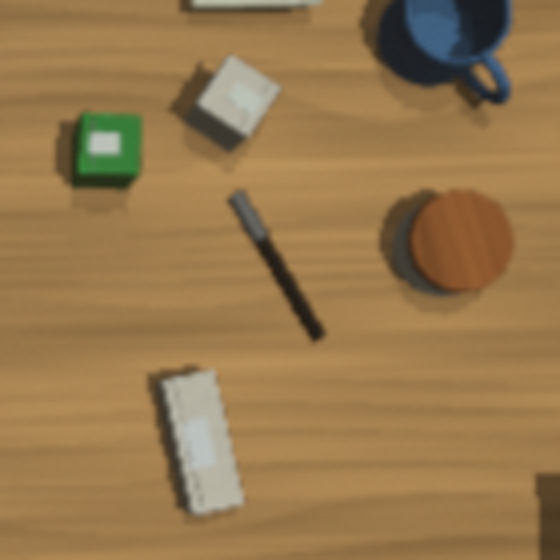

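```bash
cat > h.py <<'E'
import numpy as np, cv2
def ray(p,u,v,fish=False):
    h=p['img'].shape[0]; f=h/2/np.tan(np.radians(p['vfov'])/2)
    x=u-p['cx'];y=v-p['cy']
    if fish:
        r=np.hypot(x,y); t=r/f; d=np.array([x/r*np.sin(t),y/r*np.sin(t),np.cos(t)]) if r>1e-9 else np.array([0,0,1.])
    else: d=np.array([x/f,y/f,1.])
    T=np.array(p['cam_to_world']); return T[:3,3],T[:3,:3]@d
def at(p,u,v,z,fish=False):
    o,d=ray(p,u,v,fish); s=(z-o[2])/d[2]; return (o+s*d)[:2]
def proj(p,X,fish=False):
    h=p['img'].shape[0]; f=h/2/np.tan(np.radians(p['vfov'])/2)
    T=np.array(p['cam_to_world']); c=(np.atleast_2d(X)-T[:3,3])@T[:3,:3]
    if fish:
        r=np.hypot(c[:,0],c[:,1]);t=np.arctan2(r,c[:,2]);k=f*t/np.maximum(r,1e-9)
        return np.c_[c[:,0]*k+p['cx'],c[:,1]*k+p['cy']]
    return np.c_[c[:,0]/c[:,2]*f+p['cx'],c[:,1]/c[:,2]*f+p['cy']]
def rect(p,mask,z,fish=False):
    """min-area rect of mask projected to plane z -> centre, long-side yaw deg, sizes"""
    cs,_=cv2.findContours(mask.astype(np.uint8),cv2.RETR_EXTERNAL,cv2.CHAIN_APPROX_NONE)
    c=max(cs,key=cv2.contourArea)[:,0,:]
    P=np.array([at(p,u,v,z,fish) for u,v in c])
    (cx,cy),(w,h),a=cv2.minAreaRect((P*1000).astype(np.float32))
    if w<h: w,h,a=h,w,a+90
    return cx/1000,cy/1000,w,h,((a+90)%180)-90
E
python3 - <<'E'
from h import *; from cell import vision
p=vision.snapshot('top'); im=p['img']; hsv=cv2.cvtColor(im,cv2.COLOR_RGB2HSV)
print([ (n,hsv[v,u].tolist()) for n,u,v in [('sqtop',399,153),('sqside',394,163),('obtop',232,236),('jarlid',232,168),('ins',288,150),('wood',340,200),('rec',308,215)]])
def comp(m,u,v,r=30):
    m=m.astype(np.uint8); n,l,_,_=cv2.connectedComponentsWithStats(m,connectivity=4); 
    return l==l[v,u]
white=(hsv[...,1]<70)&(hsv[...,2]>150)
for n,u,v,z in [('sq',399,153,.08),('bigsq',180,206,.08),('ob',240,235,.05),('oblong',390,240,.05)]:
    print(n,white[v,u],np.round(rect(p,comp(white,u,v),z),3))
lid=(hsv[...,0]<12)&(hsv[...,1]>120)
for n,u,v in [('jar',232,168),('wide',455,190)]:
    print(n,lid[v,u],np.round(rect(p,comp(lid,u,v),.062),3))
dark=(hsv[...,2]<100)
for n,u,v in [('round',308,215),('square',302,185),('oblong',296,155)]:
    print(n,dark[v,u],np.round(rect(p,comp(dark,u,v),.022),3), np.round(rect(p,comp(dark,u,v),.008),3))
for L in ['jar','square_box','oblong_box','insert_round','insert_square','insert_oblong','carton']:
    for r in vision.recognise(L,p)[:4]:
        T=p['cam_to_world']; print(L,round(r['confidence'],2),np.round(T[:3,:3]@r['position']+T[:3,3],3))
E
```

```text
[('sqtop', [45, 16, 193]), ('sqside', [21, 55, 60]), ('obtop', [25, 27, 180]), ('jarlid', [13, 166, 138]), ('ins', [21, 57, 76]), ('wood', [17, 131, 152]), ('rec', [21, 58, 83])]
sq True [ 0.642 -0.258 44.722 43.858 55.011]
bigsq True [  0.5     0.405  66.682  66.475 -81.462]
ob True [ 0.407  0.227 68.4   40.093 75.522]
oblong True [  0.384  -0.228 103.62   38.202  11.115]
jar False [ 5.280000e-01 -1.100000e-02  1.991621e+03  1.211737e+03  8.883800e+01]
wide False [ 5.280000e-01 -1.100000e-02  1.991621e+03  1.211737e+03  8.883800e+01]
round True [ 4.6400e-01  2.2000e-02  6.4939e+01  6.4859e+01 -1.0210e+00] [ 4.6500e-01  2.2000e-02  6.5566e+01  6.5485e+01 -1.0210e+00]
square True [5.5900e-01 3.8000e-02 5.8238e+01 5.7888e+01 1.0360e+01] [5.6100e-01 3.9000e-02 5.8800e+01 5.8447e+01 1.0360e+01]
oblong True [6.5400e-01 5.6000e-02 8.2399e+01 5.2094e+01 1.0406e+01] [6.5700e-01 5.7000e-02 8.3195e+01 5.2597e+01 1.0406e+01]
jar 0.67 [0.609 0.245 0.065]
square_box 0.77 [ 0.601 -0.16   0.078]
square_box 0.69 [ 0.639 -0.26   0.08 ]
oblong_box 0.93 [0.37  0.346 0.046]
oblong_box 0.64 [0.296 0.2   0.051]
oblong_box 0.55 [0.409 0.221 0.048]
insert_round 0.67 [0.466 0.023 0.024]
insert_round 0.26 [0.654 0.055 0.022]
insert_square 0.62 [ 0.526 -0.422  0.063]
insert_square 0.58 [0.557 0.035 0.019]
insert_oblong 0.84 [0.655 0.053 0.02 ]
carton 0.72 [0.558 0.041 0.026]
```

```bash
cat >> h.py <<'E'
def go(env,x,y,z,jaw):
    """print tool-frame shift (mm; in the tool axes after the spin) and spin deg to bring TCP to x,y,z with jaw axis at jaw deg (mod 180)"""
    s=env.get_state(); pos=np.array(s['position']); rpy=s['tool_rot']; yaw=np.degrees(rpy[2])
    t=jaw+90; d=(t-yaw+90)%180-90; a=np.radians(yaw+d)
    D=(np.array([x,y,z])-pos)*1000
    ex=np.array([np.cos(a),np.sin(a)]); ey=np.array([np.sin(a),-np.cos(a)])
    print('t %.2f'%s['time'],'pos',np.round(pos,4),'yaw %.2f'%yaw,'rp',np.round(rpy[:2],3),'w %.4f'%s['gripper_width'],'F',np.round(s['force'],1))
    print('shift x %.1f y %.1f z %.1f  spin %.1f'%(D[:2]@ex,D[:2]@ey,-D[2],-d),'q7 %.2f'%s['joint_pos'][6])
E
python3 - <<'E'
from h import *; from cell import vision,env
p=vision.snapshot('top'); im=p['img']; hsv=cv2.cvtColor(im,cv2.COLOR_RGB2HSV)
lid=((hsv[...,0]<15)&(hsv[...,1]>150)).astype(np.uint8)
lid=cv2.morphologyEx(lid,cv2.MORPH_OPEN,np.ones((3,3)))
n,l,_,_=cv2.connectedComponentsWithStats(lid,connectivity=4)
for u,v in [(232,168),(455,190)]:
    m=l==l[v,u]; print(m.sum(),np.round(rect(p,m,.062),3))
go(env,.609,.243,.12,100.4)
E
```

```text
249 [ 0.612  0.252 52.108 51.362 44.59 ]
508 [ 0.531 -0.423 75.447 72.681 88.956]
t 0.55 pos [0.2185 0.6122 0.1958] yaw 160.36 rp [3.142 0.   ] w 0.0920 F [ 0.9 -0.2  0.3]
shift x -317.4 y -433.6 z 75.8  spin -30.0 q7 -0.06
```

Call:
{"fn": "servo_tool", "kwargs": {
  "increments": [
    [0,0,-10,-6],
    [0,0,-10,-6],
    [0,0,-10,-6],
    [0,0,-10,-6],
    [0,0,-10,-6]
  ],
  "claw": 100,
  "grip_force": 15
}}

```text
time: 1.05
position: [0.2185, 0.6121, 0.2462]
tool_rot: [3.142, 0.0, -2.957]
force: [-0.2, -0.4, -0.8]
gripper_width: 0.0918
```

Run:
```python
from h import *; from cell import env
go(env,.609,.243,.19,100.4)
```

```text
t 1.05 pos [0.2185 0.6121 0.2462] yaw -169.40 rp [3.142 0.   ] w 0.0918 F [-0.2 -0.4 -0.8]
shift x -317.4 y -433.6 z 56.2  spin 0.2 q7 0.43
```

Call:
{"fn": "servo_tool", "kwargs": {
  "increments": [
    [-21,-29,0,0],
    [-21,-29,0,0],
    [-21,-29,0,0],
    [-21,-29,0,0],
    [-21,-29,0,0]
  ]
}}

```text
time: 1.55
position: [0.3489, 0.4873, 0.246]
tool_rot: [3.141, 0.0, -2.961]
force: [-0.1, 0.5, 0.8]
gripper_width: 0.0919
```

Call:
{"fn": "servo_tool", "kwargs": {
  "increments": [
    [-21,-29,0,0],
    [-21,-29,0,0],
    [-21,-29,0,0],
    [-21,-29,0,0],
    [-21,-29,0,0]
  ]
}}

```text
time: 2.05
position: [0.4782, 0.3636, 0.246]
tool_rot: [3.141, 0.0, -2.961]
force: [0.1, -0.6, 0.5]
gripper_width: 0.0917
```

Call:
{"fn": "servo_tool", "kwargs": {
  "increments": [
    [-21,-29,8,0],
    [-21,-29,8,0],
    [-21,-28,8,0],
    [-21,-28,8,0],
    [-21,-28,8,0]
  ]
}}

```text
time: 2.55
position: [0.607, 0.2428, 0.2056]
tool_rot: [3.141, 0.0, -2.961]
force: [-0.3, 0.6, 0.3]
gripper_width: 0.0918
```

Run:
```python
from h import *; from cell import env,vision
go(env,.611,.25,.12,100.4)
p=vision.snapshot('wrist'); im=p['img'].copy(); cv2.imwrite('pics/w1.png',im[:,:,::-1]); print(p['vfov'],p['cx'],p['cy'],p['cam_to_world'])
for X in [(.612,.252,.062),(.407,.227,.05),(.464,.022,.022)]: print(proj(p,X,True))
go(env,.611,.25,.12,100.4)
```

```text
t 2.55 pos [0.607  0.2428 0.2056] yaw -169.64 rp [3.141 0.   ] w 0.0918 F [-0.3  0.6  0.3]
shift x -5.2 y 6.3 z 85.6  spin -0.0 q7 1.35
65.70646984690485 316.7747542822762 202.71658249277849 [[-0.17981012  0.93882786  0.29371854  0.52250536]
 [ 0.98370024  0.1711622   0.055112    0.22851408]
 [ 0.00146717  0.29884069 -0.95430189  0.39508842]
 [ 0.          0.          0.          1.        ]]
[[322.61944648 192.41105469]]
[[333.83821981  10.18416294]]
[[165.5138707   44.72766579]]
t 2.60 pos [0.6111 0.2357 0.204 ] yaw -170.09 rp [-3.137e+00  1.000e-03] w 0.0920 F [ 3.1 -3.4 -0.4]
shift x -2.5 y 14.1 z 84.0  spin -0.5 q7 1.35
```

View pics/w1.png

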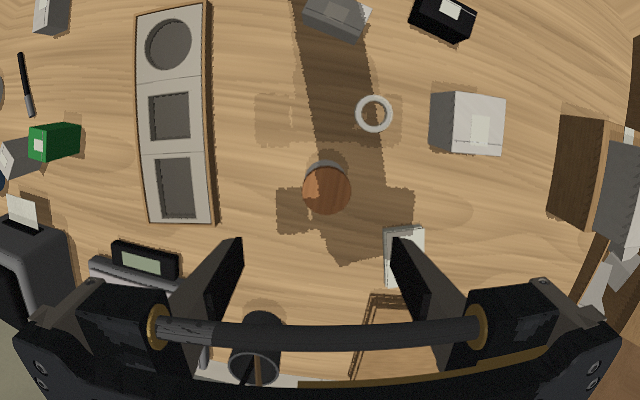

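The wrist view shows the narrow jar's lid at about (326,190) with the carton's three recesses on the left. The arm was still settling, so I'll measure again at rest.

```bash
cat >> h.py <<'E'
def comp(m,u,v):
    n,l=cv2.connectedComponents(m.astype(np.uint8),connectivity=4); return l==l[v,u]
E
python3 - <<'E'
from h import *; from cell import env,vision
for k in range(4): p=vision.snapshot('wrist')
im=p['img']; hsv=cv2.cvtColor(im,cv2.COLOR_RGB2HSV)
go(env,.611,.25,.12,100.4)
T=p['cam_to_world']
cv2.imwrite('pics/w2.png',cv2.resize(im[130:270,240:440],None,fx=4,fy=4)[:,:,::-1])
print([hsv[v,u].tolist() for u,v in [(330,195),(312,190),(326,175)]],proj(p,(.612,.252,.062),True))
for L in ['jar','insert_round','insert_square','insert_oblong','oblong_box']:
    for r in vision.recognise(L,p)[:2]: print(L,round(r['confidence'],2),np.round(T[:3,:3]@r['position']+T[:3,3],3))
# recess rims from dark floors
E
```

```text
t 2.80 pos [0.6056 0.2446 0.2058] yaw -169.62 rp [ 3.141 -0.   ] w 0.0918 F [0.3 0.2 0.8]
shift x -6.3 y 4.3 z 85.8  spin -0.0 q7 1.35
[[13, 150, 97], [14, 137, 160], [14, 147, 99]] [[322.26697276 193.25556197]]
jar 0.96 [0.602 0.257 0.06 ]
insert_round 0.93 [0.462 0.024 0.017]
insert_round 0.74 [0.415 0.232 0.055]
insert_square 0.64 [0.557 0.04  0.02 ]
insert_square 0.39 [ 0.641 -0.245  0.066]
insert_oblong 0.71 [0.65  0.056 0.02 ]
oblong_box 0.84 [0.419 0.233 0.052]
oblong_box 0.82 [0.385 0.355 0.05 ]
```

View pics/w2.png

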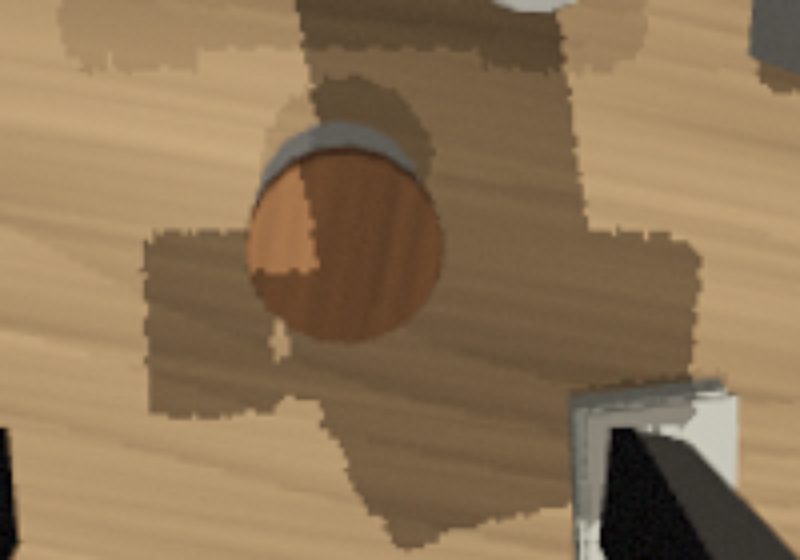

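Run:
```python
from h import *; from cell import env,vision
p=vision.snapshot('wrist')
print(at(p,326.1,191.4,.062,True), np.linalg.norm(at(p,301.6,191.4,.062,True)-at(p,350.6,191.4,.062,True)))
x,y=at(p,326.1,191.4,.062,True)
go(env,x,y,.12,100.4)
# recess floors
hsv=cv2.cvtColor(p['img'],cv2.COLOR_RGB2HSV)
for n,u,v in [('round',168,45),('sq',170,118),('ob',177,187)]:
    print(n,hsv[v,u],hsv[v,u-30], at(p,u,v,.008,True))
cv2.imwrite('pics/w3.png',cv2.resize(p['img'][0:240,120:240],None,fx=2.5,fy=2.5,interpolation=cv2.INTER_CUBIC)[:,:,::-1])
```

```text
[0.60874258 0.25804526] 0.05489462438209749
t 3.10 pos [0.6056 0.2449 0.2062] yaw -169.55 rp [3.141e+00 1.000e-03] w 0.0919 F [-1.  -0.5 -0.3]
shift x -5.5 y 12.4 z 86.2  spin 0.0 q7 1.35
round [21 41 88] [ 20  37 166] [0.46089881 0.02008211]
sq [17 41 87] [ 22  34 165] [0.55939227 0.03961268]
ob [18 40 83] [ 19  34 163] [0.65290506 0.05883103]
```

View pics/w3.png

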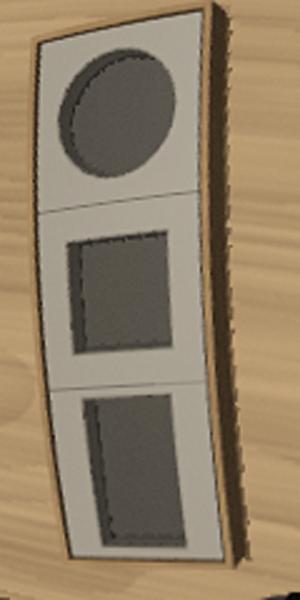

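Run:
```python
from h import *; from cell import env,vision
p=vision.snapshot('wrist')
f=lambda c:at(p,(c[0]+.5)/2.5-.5+120,(c[1]+.5)/2.5-.5,.022,True)
S=np.array([f(c) for c in [(66,243),(168,232),(173,347),(74,355)]]);O=np.array([f(c) for c in [(83,399),(173,395),(187,545),(106,546)]])
print(S.mean(0),O.mean(0)); print(np.linalg.norm(np.diff(S,axis=0),axis=1),np.linalg.norm(np.diff(O,axis=0),axis=1))
R=np.array([f(c) for c in [(58,118),(176,100),(122,48),(110,178)]]);print(R.mean(0),R)
d=O.mean(0)-R.mean(0);print(np.degrees(np.arctan2(d[1],d[0])),np.linalg.norm(d))
```

```text
[0.55766902 0.04148974] [0.6516348  0.06000235]
[0.0612067  0.05903916 0.06020737] [0.05501594 0.08206111 0.0514888 ]
[0.46157751 0.02361517] [[ 0.46628743 -0.01150065]
 [ 0.45498123  0.05809664]
 [ 0.42734949  0.02025719]
 [ 0.49769188  0.0276075 ]]
10.838337911715346 0.19350917889363625
```

Call:
{"fn": "servo_tool", "kwargs": {
  "increments": [
    [-1,2,17,0],
    [-1,2,17,0],
    [-1,2,17,0],
    [-1,2,17,0],
    [0,2,18,0]
  ]
}}

```text
time: 3.65
position: [0.6083, 0.2547, 0.1187]
tool_rot: [3.142, 0.0, -2.961]
force: [1.0, 0.6, 0.4]
gripper_width: 0.0918
```

Run:
```python
from h import *; from cell import env,vision
for k in range(5): p=vision.snapshot('wrist')
cv2.imwrite('pics/w4.png',p['img'][:,:,::-1])
go(env,.609,.256,.032,100.4)
```

```text
t 3.90 pos [0.6086 0.2545 0.1203] yaw -169.64 rp [3.142e+00 1.000e-03] w 0.0919 F [0.  0.1 0.6]
shift x -0.6 y 1.4 z 88.3  spin -0.0 q7 1.34
```

View pics/w4.png

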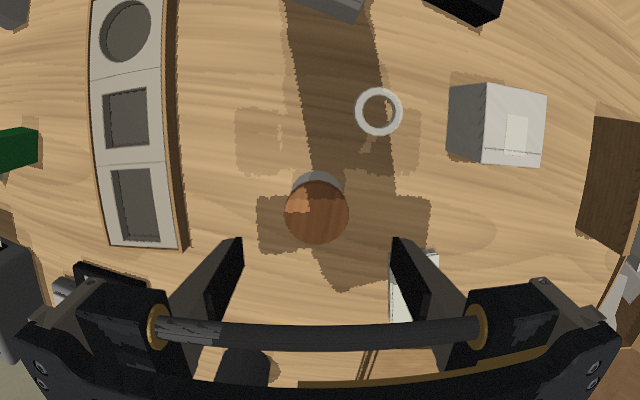

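The jar's lid is now centred at about (316,212), between the fingers (fingertips at about 240 and 395).

Run:
```python
from h import *; from cell import env,vision
p=vision.snapshot('wrist')
x,y=at(p,316.5,212,.062,True);print(x,y,np.linalg.norm(at(p,284.5,212,.062,True)-at(p,348.5,212,.062,True)))
go(env,x,y,.033,100.4)
```

```text
0.6085598982698629 0.2557451564038355 0.05436315135586967
t 3.95 pos [0.6089 0.2545 0.1207] yaw -169.65 rp [3.141e+00 2.000e-03] w 0.0920 F [ 0.7 -0.2  0.8]
shift x 0.1 y 1.2 z 87.7  spin -0.1 q7 1.34
```

Call:
{"fn": "servo_tool", "kwargs": {
  "increments": [
    [0,1,18,0],
    [0,0,18,0],
    [0,0,18,0],
    [0,0,18,0],
    [0,0,15,0]
  ]
}}

```text
time: 4.45
position: [0.6086, 0.2555, 0.0329]
tool_rot: [3.141, 0.001, -2.961]
force: [-0.8, 0.0, 0.5]
gripper_width: 0.092
```

Call:
{"fn": "servo_tool", "kwargs": {
  "increments": [
    [0,0,0,0],
    [0,0,0,0],
    [0,0,0,0],
    [0,0,0,0],
    [0,0,0,0]
  ],
  "claw": 0,
  "grip_force": 15
}}

```text
time: 4.95
position: [0.6086, 0.2554, 0.0337]
tool_rot: [3.142, 0.001, -2.961]
force: [0.0, -0.2, 2.1]
gripper_width: 0.0554
```

Call:
{"fn": "servo_tool", "kwargs": {
  "increments": [
    [0,0,0,0],
    [0,0,0,0],
    [0,0,0,0],
    [0,0,0,0],
    [0,0,0,0]
  ]
}}

```text
time: 5.45
position: [0.6087, 0.2554, 0.0337]
tool_rot: [3.141, 0.001, -2.961]
force: [-0.7, -0.5, 6.5]
gripper_width: 0.0551
```

Call:
{"fn": "servo_tool", "kwargs": {
  "increments": [
    [0,0,-8,0],
    [0,0,-14,0],
    [0,0,-16,0],
    [0,0,-16,0],
    [0,0,-16,0]
  ],
  "grip_force": 20
}}

```text
time: 5.95
position: [0.6083, 0.2556, 0.1048]
tool_rot: [3.141, 0.001, -2.961]
force: [0.6, 0.5, -1.4]
gripper_width: 0.0551
```

Run:
```python
from h import *; from cell import env,vision
for k in range(4): p=vision.snapshot('wrist')
cv2.imwrite('pics/w5.png',p['img'][:,:,::-1])
go(env,.463,.0228,.10,100.6)
```

```text
t 6.15 pos [0.6082 0.2555 0.1035] yaw -169.64 rp [3.141e+00 1.000e-03] w 0.0551 F [ 0.  -0.1 -2.6]
shift x 185.5 y -202.0 z 3.5  spin -0.2 q7 1.34
```

View pics/w5.png

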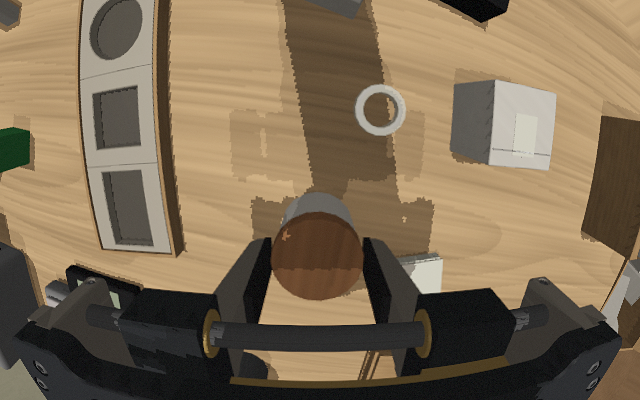

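The jar is held upright between the fingers, lid centre at about (317,256). I'll check its offset from the tool axis.

Run:
```python
from h import *; from cell import env,vision
p=vision.snapshot('wrist'); print(at(p,317,255.5,.132,True), np.linalg.norm(at(p,271,254,.132,True)-at(p,363,254,.132,True)))
print(at(p,317,212,.132,True),at(p,317,300,.132,True))
```

```text
[0.60478003 0.25636626] 0.05377278456604638
[0.57841554 0.25154176] [0.63604211 0.26208897]
```

Call:
{"fn": "servo_tool", "kwargs": {
  "increments": [
    [18,-20,0,0],
    [18,-20,0,0],
    [19,-20,0,0],
    [19,-20,0,0],
    [19,-20,0,0]
  ]
}}

```text
time: 6.7
position: [0.5331, 0.1391, 0.1018]
tool_rot: [-3.141, -0.002, -2.961]
force: [0.4, -0.1, -1.7]
gripper_width: 0.0556
```

Call:
{"fn": "servo_tool", "kwargs": {
  "increments": [
    [19,-21,0,0],
    [19,-21,0,0],
    [19,-20,0,0],
    [18,-20,0,0],
    [17,-20,0,0]
  ]
}}

```text
time: 7.2
position: [0.4609, 0.0224, 0.1021]
tool_rot: [3.142, -0.002, -2.961]
force: [0.7, -0.7, -1.2]
gripper_width: 0.0552
```

Run:
```python
from h import *; from cell import env,vision
for k in range(4): p=vision.snapshot('wrist')
cv2.imwrite('pics/w6.png',p['img'][:,:,::-1])
p=vision.snapshot('top')
cv2.imwrite('pics/t6.png',cv2.resize(p['img'][125:265,230:370],None,fx=4,fy=4,interpolation=cv2.INTER_CUBIC)[:,:,::-1])
go(env,.463,.0228,.10,100.6)
```

```text
t 7.45 pos [0.4625 0.0239 0.1026] yaw -169.64 rp [ 3.141 -0.   ] w 0.0554 F [-0.7 -0.  -1.4]
shift x -0.3 y -1.2 z 2.6  spin -0.2 q7 1.67
```

View pics/w6.png

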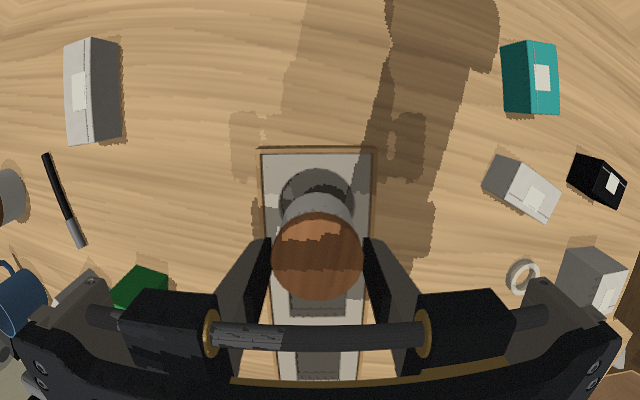

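View pics/t6.png

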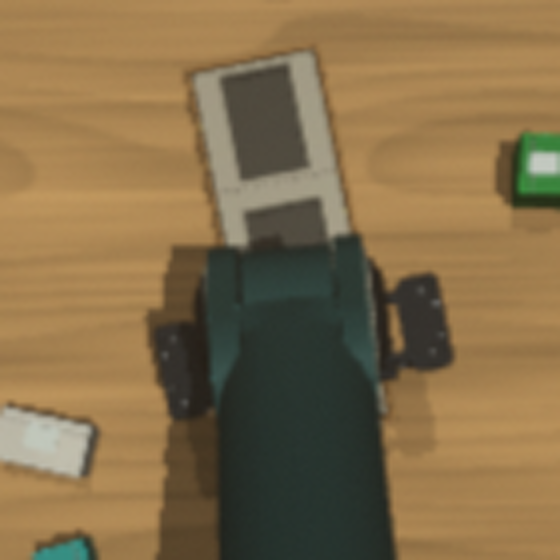

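Run:
```python
from h import *; from cell import env,vision
p=vision.snapshot('wrist')
a=np.radians(10.6); e=np.array([np.cos(a),np.sin(a)]); n=np.array([-e[1],e[0]]); C=np.array([.558,.0403])
for s in(-1,1): print(proj(p,np.r_[C-.15*e+s*.054*n,.024],True))
print(at(p,257.5,147,.024,True),at(p,376,148,.024,True),C-.15*e-.054*n,C-.15*e+.054*n)
cv2.imwrite('pics/w7.png',cv2.resize(p['img'][130:250,230:400],None,fx=4,fy=4,interpolation=cv2.INTER_CUBIC)[:,:,::-1])
```

```text
[[251.81317265 147.33211996]]
[[374.7343987  146.64060353]]
[ 0.41940008 -0.03534917] [0.40157823 0.06715889] [ 0.42049307 -0.04037121] [0.40062632 0.06578581]
```

View pics/w7.png

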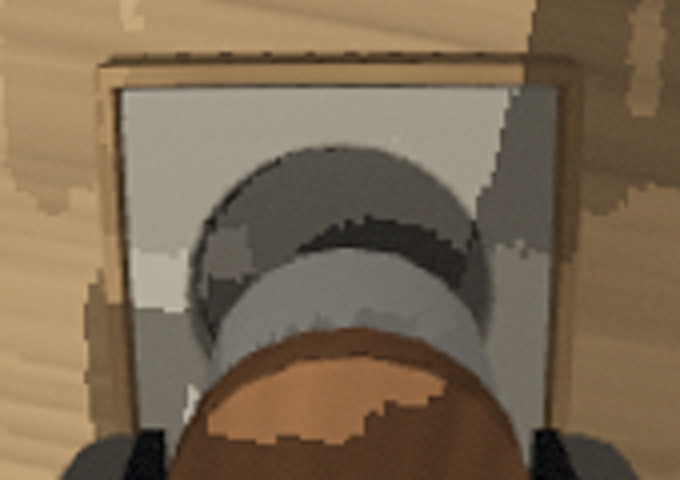

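Call:
{"fn": "servo_tool", "kwargs": {
  "increments": [
    [0,-1,12,0],
    [0,0,12,0],
    [0,0,12,0],
    [0,0,11,0],
    [0,0,8,0]
  ]
}}

```text
time: 8.0
position: [0.4618, 0.0224, 0.0462]
tool_rot: [3.142, -0.002, -2.961]
force: [-0.1, -0.2, -2.4]
gripper_width: 0.0552
```

Call:
{"fn": "servo_tool", "kwargs": {
  "increments": [
    [0,0,2,0],
    [0,0,1,0],
    [0,0,1,0],
    [0,0,1,0],
    [0,0,0,0]
  ]
}}

```text
time: 8.5
position: [0.4627, 0.0225, 0.043]
tool_rot: [3.142, 0.001, -2.961]
force: [0.0, -0.5, -1.7]
gripper_width: 0.0552
```

Call:
{"fn": "servo_tool", "kwargs": {
  "increments": [
    [0,0,0.5,0],
    [0,0,0.5,0],
    [0,0,0.5,0],
    [0,0,0,0],
    [0,0,0,0]
  ]
}}

```text
time: 9.0
position: [0.4626, 0.0224, 0.0416]
tool_rot: [3.142, 0.0, -2.961]
force: [-2.4, -1.0, 5.1]
gripper_width: 0.0552
```

Run:
```python
from h import *; from cell import env,vision
p=vision.snapshot('wrist')
cv2.imwrite('pics/w8.png',cv2.resize(p['img'][130:330,210:420],None,fx=3,fy=3,interpolation=cv2.INTER_CUBIC)[:,:,::-1])
go(env,.463,.0228,.041,100.6)
```

```text
t 9.05 pos [0.4626 0.0224 0.0416] yaw -169.64 rp [3.142 0.   ] w 0.0551 F [-2.3 -0.3  6.4]
shift x -0.5 y 0.3 z 0.6  spin -0.2 q7 1.69
```

View pics/w8.png

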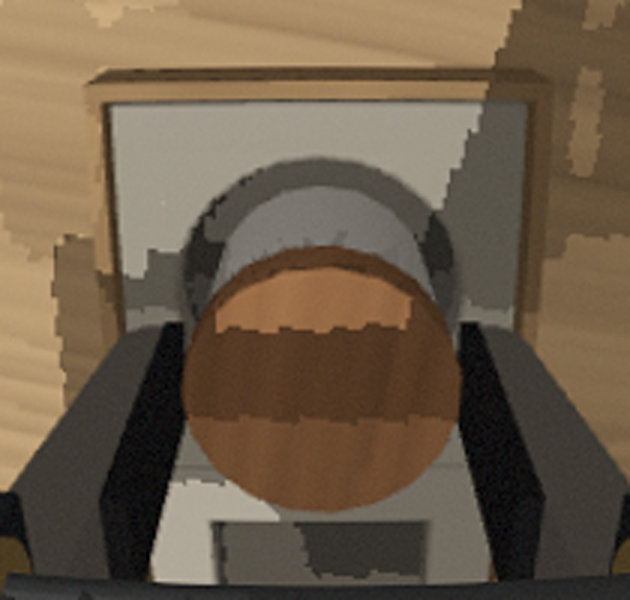

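The jar is centred in the round recess and contact came at the expected height, so I'll release it.

Call:
{"fn": "servo_tool", "kwargs": {
  "increments": [
    [0,0,0,0],
    [0,0,0,0],
    [0,0,0,0],
    [0,0,0,0],
    [0,0,0,0]
  ],
  "claw": 85
}}

```text
time: 9.55
position: [0.4625, 0.0224, 0.0412]
tool_rot: [-3.142, 0.0, -2.961]
force: [-0.0, 0.3, 0.9]
gripper_width: 0.078
```

Call:
{"fn": "servo_tool", "kwargs": {
  "increments": [
    [0,0,-10,0],
    [0,0,-25,0],
    [0,0,-30,0],
    [0,0,-30,0],
    [0,0,-30,0]
  ]
}}

```text
time: 10.05
position: [0.4624, 0.0224, 0.1682]
tool_rot: [-3.142, 0.001, -2.961]
force: [0.8, -0.0, -0.6]
gripper_width: 0.0782
```

Run:
```python
from h import *; from cell import env,vision
p=vision.snapshot('wrist')
cv2.imwrite('pics/w9.png',p['img'][:,:,::-1])
go(env,.641,-.258,.20,55)
go(env,.641,-.258,.20,-35)
```

```text
t 10.10 pos [0.4655 0.0226 0.1727] yaw -169.67 rp [-3.141  0.008] w 0.0780 F [ 1.8 -0.   2.6]
shift x -304.7 y -129.2 z -27.3  spin 45.3 q7 1.66
t 10.10 pos [0.4655 0.0226 0.1727] yaw -169.67 rp [-3.141  0.008] w 0.0780 F [ 1.8 -0.   2.6]
shift x 129.2 y -304.7 z -27.3  spin -44.7 q7 1.66
```

View pics/w9.png

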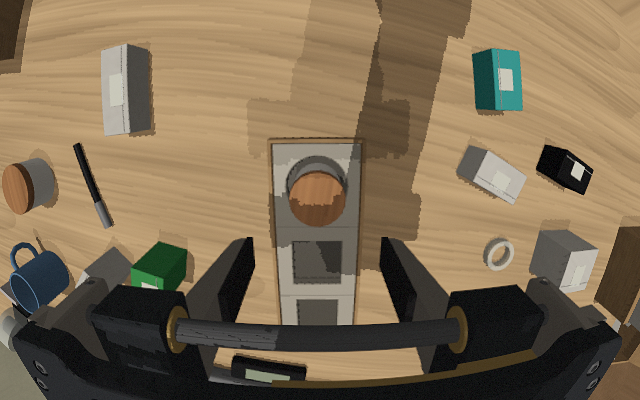

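The jar stands upright in the round recess at (317,195). Next is the small square box.

Call:
{"fn": "servo_tool", "kwargs": {
  "increments": [
    [0,0,-8,8],
    [0,0,-8,8],
    [0,0,-8,8],
    [0,0,-8,8],
    [0,0,0,8]
  ],
  "claw": 100
}}

```text
time: 10.6
position: [0.4632, 0.0225, 0.1998]
tool_rot: [3.14, 0.002, 2.618]
force: [0.4, 0.3, 0.1]
gripper_width: 0.092
```

Call:
{"fn": "servo_tool", "kwargs": {
  "increments": [
    [0,0,0,5.3],
    [-25,-10,0,0],
    [-25,-10,0,0],
    [-25,-10,0,0],
    [-25,-10,0,0]
  ]
}}

```text
time: 11.1
position: [0.5221, -0.0685, 0.1989]
tool_rot: [3.141, 0.001, 2.532]
force: [0.0, 0.4, -0.2]
gripper_width: 0.092
```

Call:
{"fn": "servo_tool", "kwargs": {
  "increments": [
    [-30,-13,0,0],
    [-30,-13,0,0],
    [-30,-13,0,0],
    [-30,-13,0,0],
    [-30,-13,0,0]
  ]
}}

```text
time: 11.6
position: [0.6078, -0.2079, 0.1988]
tool_rot: [3.141, 0.0, 2.532]
force: [0.5, -0.2, -0.3]
gripper_width: 0.0919
```

Run:
```python
from h import *; from cell import env,vision
for k in range(4):p=vision.snapshot('wrist')
cv2.imwrite('pics/w10.png',p['img'][:,:,::-1])
go(env,.641,-.258,.15,55)
print(proj(p,(.641,-.258,.08),True))
```

```text
t 11.80 pos [ 0.6069 -0.207   0.1981] yaw 144.99 rp [-3.142e+00 -1.000e-03] w 0.0919 F [-1.  -0.1 -0.8]
shift x -57.2 y -22.2 z 48.1  spin -0.0 q7 1.37
[[297.5027178  243.09821188]]
```

View pics/w10.png

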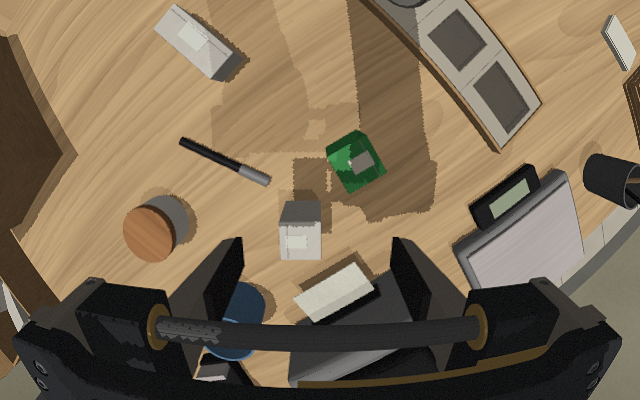

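The small square box's top is at about (300,240), between the fingers and aligned with the jaws. The toaster lies beyond it, so I check that clearance before going on.

Run:
```python
from h import *; from cell import env,vision
p=vision.snapshot('wrist')
cv2.imwrite('pics/w11.png',cv2.resize(p['img'][190:370,200:440],None,fx=3,fy=3,interpolation=cv2.INTER_CUBIC)[:,:,::-1])
T=vision.snapshot('top'); S=vision.snapshot('scene')
def tri(a,ua,b,ub):
    o1,d1=ray(a,*ua);o2,d2=ray(b,*ub)
    M=np.array([d1,-d2]).T; s=np.linalg.lstsq(M,o2-o1,rcond=None)[0]; P=o1+s[0]*d1;Q=o2+s[1]*d2
    return (P+Q)/2,np.linalg.norm(P-Q)
# toaster upper near-left corner: top img (374,~105?) 
print('toaster top nearside corners', tri(T,(371,97),S,(212,268)), tri(T,(441,97),S,(110,268)))
print('box', tri(T,(399,153),S,(191,232)))
```

```text
toaster top nearside corners (array([ 0.79538291, -0.16997291,  0.14683828]), np.float64(0.0018417242305311368)) (array([ 0.79002332, -0.3632575 ,  0.14054069]), np.float64(0.017443319066586038))
box (array([ 0.64377572, -0.25536748,  0.07532651]), np.float64(0.003292609228792736))
```

View pics/w11.png

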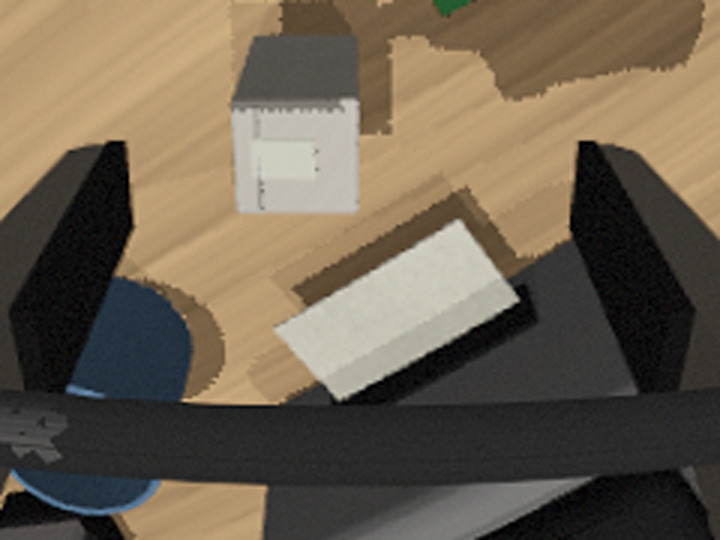

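Run:
```python
from h import *; from cell import env,vision
p=vision.snapshot('wrist')
P=np.array([at(p,(c[0]+.5)/3-.5+200,(c[1]+.5)/3-.5+190,.08,True) for c in [(232,103),(360,99),(360,213),(236,213)]])
print(P,P.mean(0),np.linalg.norm(np.roll(P,-1,0)-P,axis=1))
for i in range(4):
    d=P[(i+1)%4]-P[i]; print(np.degrees(np.arctan2(d[1],d[0]))%90)
x,y=P.mean(0); go(env,x,y,.047,55)
```

```text
[[ 0.61054696 -0.25878853]
 [ 0.63532908 -0.22035147]
 [ 0.67294186 -0.2463445 ]
 [ 0.64663801 -0.28470497]] [ 0.64136398 -0.25254737] [0.04573358 0.04572045 0.04651256 0.04443226]
57.18828712006487
55.3528540031043
55.56148976257096
54.318442957391994
t 12.00 pos [ 0.6071 -0.2052  0.1986] yaw 145.16 rp [ 3.141 -0.   ] w 0.0919 F [ 0.3  1.  -0.2]
shift x -55.2 y -19.1 z 151.6  spin 0.2 q7 1.37
```

Call:
{"fn": "servo_tool", "kwargs": {
  "increments": [
    [-14,-5,0,0],
    [-14,-5,0,0],
    [-14,-5,0,0],
    [-13,-5,0,0],
    [0,0,12,0]
  ]
}}

```text
time: 12.5
position: [0.6422, -0.2559, 0.1877]
tool_rot: [3.141, 0.004, 2.531]
force: [-0.4, -0.4, -0.1]
gripper_width: 0.0915
```

Call:
{"fn": "servo_tool", "kwargs": {
  "increments": [
    [0,0,20,0],
    [0,0,20,0],
    [0,0,10,0],
    [0,0,0,0],
    [0,0,0,0]
  ]
}}

```text
time: 13.0
position: [0.6411, -0.2543, 0.1367]
tool_rot: [3.141, 0.0, 2.532]
force: [-0.4, 0.3, 0.4]
gripper_width: 0.0919
```

Run:
```python
from h import *; from cell import env,vision
p=vision.snapshot('wrist')
cv2.imwrite('pics/w12.png',p['img'][:,:,::-1])
go(env,.6413,-.253,.047,55.5)
```

```text
t 13.05 pos [ 0.6415 -0.2546  0.1373] yaw 145.07 rp [3.141e+00 1.000e-03] w 0.0920 F [-0.1  0.6  1.9]
shift x 1.1 y 1.3 z 90.3  spin -0.4 q7 1.44
```

View pics/w12.png

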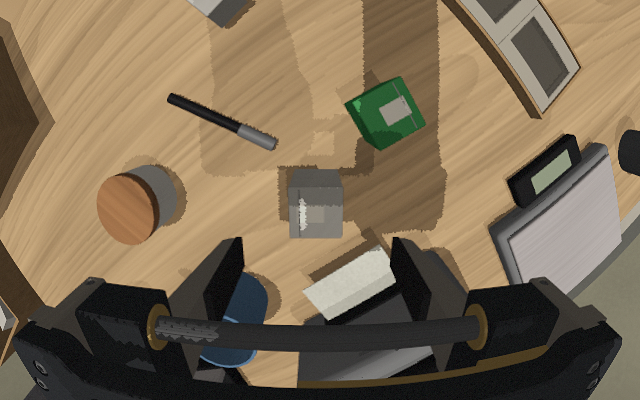

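The square box's top is centred at (316,213) between the open fingers, so I descend.

Call:
{"fn": "servo_tool", "kwargs": {
  "increments": [
    [0,0,18,-0.4],
    [0,0,18,0],
    [0,0,18,0],
    [0,0,18,0],
    [0,0,18,0]
  ]
}}

```text
time: 13.55
position: [0.6416, -0.2549, 0.0462]
tool_rot: [3.141, 0.002, 2.539]
force: [0.3, 0.5, 0.3]
gripper_width: 0.0921
```

Call:
{"fn": "servo_tool", "kwargs": {
  "increments": [
    [0,0,0,0],
    [0,0,0,0],
    [0,0,0,0],
    [0,0,0,0],
    [0,0,0,0]
  ],
  "claw": 0,
  "grip_force": 15
}}

```text
time: 14.05
position: [0.6414, -0.255, 0.0472]
tool_rot: [3.141, 0.001, 2.539]
force: [-0.5, -1.3, 0.0]
gripper_width: 0.054
```

Call:
{"fn": "servo_tool", "kwargs": {
  "increments": [
    [0,0,0,0],
    [0,0,0,0],
    [0,0,0,0],
    [0,0,0,0],
    [0,0,0,0]
  ]
}}

```text
time: 14.55
position: [0.6412, -0.2549, 0.0468]
tool_rot: [3.141, 0.001, 2.539]
force: [-1.2, -0.7, 4.1]
gripper_width: 0.0456
```

Call:
{"fn": "servo_tool", "kwargs": {
  "increments": [
    [0,0,-8,0],
    [0,0,-18,0],
    [0,0,-18,0],
    [0,0,-18,0],
    [0,0,-18,0]
  ]
}}

```text
time: 15.05
position: [0.6413, -0.2549, 0.1288]
tool_rot: [3.141, 0.002, 2.539]
force: [-0.1, -0.4, -0.9]
gripper_width: 0.0461
```

Run:
```python
from h import *; from cell import env,vision
for k in range(3):p=vision.snapshot('wrist')
cv2.imwrite('pics/w13.png',p['img'][:,:,::-1])
go(env,.558,.0403,.14,100.6)
```

```text
t 15.20 pos [ 0.6422 -0.2552  0.1289] yaw 145.45 rp [3.14  0.004] w 0.0458 F [-0.1 -0.4 -1.7]
shift x 28.4 y 306.0 z -11.1  spin -45.1 q7 1.45
```

View pics/w13.png

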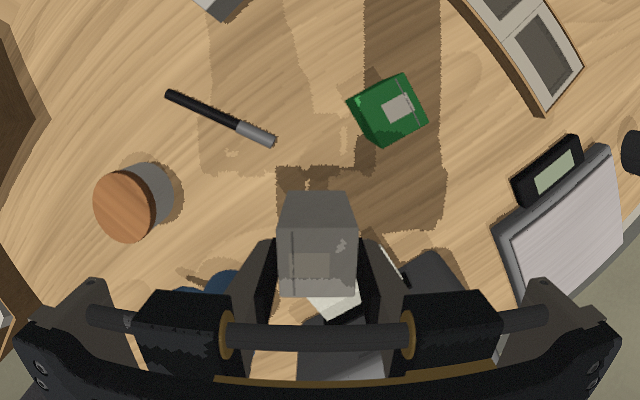

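The square box is held upright, gripper width 46 mm. I raise it above the green box, then turn.

Call:
{"fn": "servo_tool", "kwargs": {
  "increments": [
    [0,0,-12,0],
    [0,0,-12,0],
    [0,0,-12,0],
    [0,0,-12,0],
    [0,0,-6,-5]
  ]
}}

```text
time: 15.7
position: [0.6416, -0.255, 0.1823]
tool_rot: [3.141, 0.002, 2.628]
force: [-0.0, 0.1, -1.7]
gripper_width: 0.046
```

Call:
{"fn": "servo_tool", "kwargs": {
  "increments": [
    [0,0,0,-8],
    [0,0,0,-8],
    [0,0,0,-8],
    [0,0,0,-8],
    [0,0,0,-8]
  ]
}}

```text
time: 16.2
position: [0.641, -0.255, 0.181]
tool_rot: [-3.141, 0.0, -2.954]
force: [0.9, 0.6, -1.0]
gripper_width: 0.0459
```

Call:
{"fn": "servo_tool", "kwargs": {
  "increments": [
    [3,27,0,0],
    [3,27,0,0],
    [3,27,0,0],
    [3,27,0,0],
    [3,27,0,0]
  ]
}}

```text
time: 16.7
position: [0.6015, -0.1239, 0.1811]
tool_rot: [-3.141, 0.001, -2.959]
force: [0.8, -0.1, -1.8]
gripper_width: 0.0456
```

Call:
{"fn": "servo_tool", "kwargs": {
  "increments": [
    [3,27,0,0],
    [3,27,0,0],
    [3,27,0,0],
    [3,27,0,0],
    [2,25,0,0]
  ]
}}

```text
time: 17.2
position: [0.5636, 0.0046, 0.1812]
tool_rot: [-3.141, 0.001, -2.959]
force: [-0.0, -0.5, -2.3]
gripper_width: 0.0458
```

Run:
```python
from h import *; from cell import env,vision
for k in range(3):p=vision.snapshot('wrist')
cv2.imwrite('pics/w14.png',p['img'][:,:,::-1])
go(env,.558,.0403,.108,100.6)
```

```text
t 17.35 pos [0.5638 0.0053 0.1811] yaw -169.35 rp [3.141e+00 1.000e-03] w 0.0458 F [-0.6  0.  -1.1]
shift x -0.7 y 35.5 z 73.1  spin 0.0 q7 1.71
```

View pics/w14.png

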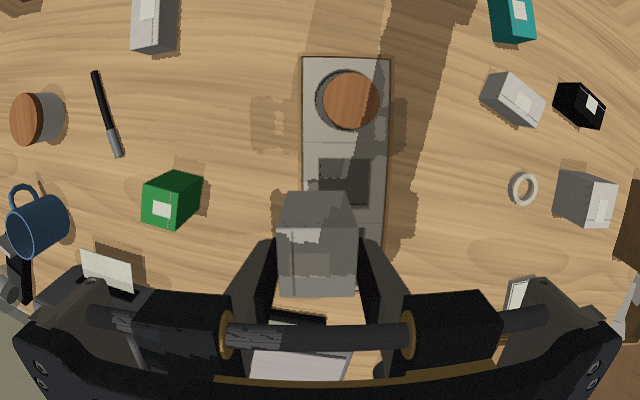

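Call:
{"fn": "servo_tool", "kwargs": {
  "increments": [
    [0,9,0,0],
    [0,9,0,0],
    [0,9,0,0],
    [0,8.5,0,0],
    [-0.7,0,10,0]
  ]
}}

```text
time: 17.85
position: [0.5588, 0.0404, 0.1711]
tool_rot: [3.141, 0.003, -2.957]
force: [-1.0, -0.6, -2.1]
gripper_width: 0.046
```

Call:
{"fn": "servo_tool", "kwargs": {
  "increments": [
    [0,0,18,0],
    [0,0,18,0],
    [0,0,18,0],
    [0,0,16,0],
    [0,0,11,0]
  ]
}}

```text
time: 18.35
position: [0.5572, 0.0381, 0.0874]
tool_rot: [-3.141, -0.002, -2.959]
force: [0.3, 0.4, -2.0]
gripper_width: 0.0455
```

Run:
```python
from h import *; from cell import env,vision
for k in range(3):p=vision.snapshot('wrist')
cv2.imwrite('pics/w15.png',cv2.resize(p['img'][60:300,220:420],None,fx=2.5,fy=2.5,interpolation=cv2.INTER_CUBIC)[:,:,::-1])
go(env,.558,.0403,.055,100.6)
```

```text
t 18.50 pos [0.5575 0.0383 0.0885] yaw -169.56 rp [-3.142e+00 -2.000e-03] w 0.0458 F [ 0.5  1.1 -1.2]
shift x -0.8 y 1.9 z 33.5  spin -0.2 q7 1.65
```

View pics/w15.png

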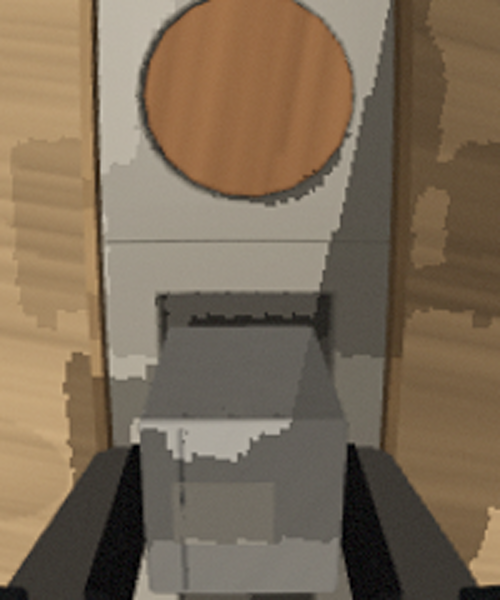

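Run:
```python
from h import *; from cell import env,vision
p=vision.snapshot('wrist'); s=env.get_state()
f=lambda c,z:at(p,(c[0]+.5)/2.5-.5+220,(c[1]+.5)/2.5-.5+60,z,True)
a=np.radians(10.6); e=np.array([np.cos(a),np.sin(a)]); C=np.array([.558,.0403])
print('rim ahead of C',(f((243,293),.022)-C)@e, 'box edge from TCP',(f((238,326),.0415)-s['position'][:2])@e,'top edge',(f((242,418),.1215)-s['position'][:2])@e)
```

```text
rim ahead of C -0.02938029535879207 box edge from TCP -0.02285752014980129 top edge -0.023514732758307344
```

The geometry agrees (rim 29 mm from centre, box edge 23 mm). I shift 2 mm and lower.

Call:
{"fn": "servo_tool", "kwargs": {
  "increments": [
    [-1,2,6,0],
    [0,0,8,0],
    [0,0,8,0],
    [0,0,5,0],
    [0,0,2,0]
  ]
}}

```text
time: 19.05
position: [0.5581, 0.0406, 0.0594]
tool_rot: [3.142, -0.001, -2.959]
force: [0.7, 1.6, -0.3]
gripper_width: 0.046
```

Call:
{"fn": "servo_tool", "kwargs": {
  "increments": [
    [0,0,1,0],
    [0,0,1,0],
    [0,0,0.5,0],
    [0,0,0.5,0],
    [0,0,0,0]
  ]
}}

```text
time: 19.55
position: [0.5587, 0.0407, 0.0574]
tool_rot: [3.142, 0.0, -2.959]
force: [0.2, 0.7, -1.5]
gripper_width: 0.0459
```

Call:
{"fn": "servo_tool", "kwargs": {
  "increments": [
    [0,0,0.5,0],
    [0,0,0.5,0],
    [0,0,0.5,0],
    [0,0,0.5,0],
    [0,0,0,0]
  ]
}}

```text
time: 20.05
position: [0.5586, 0.0407, 0.0552]
tool_rot: [-3.142, -0.0, -2.959]
force: [-0.6, 0.1, -2.0]
gripper_width: 0.0459
```

Call:
{"fn": "servo_tool", "kwargs": {
  "increments": [
    [0,0,0.5,0],
    [0,0,0,0],
    [0,0,0,0],
    [0,0,0,0],
    [0,0,0,0]
  ]
}}

```text
time: 20.55
position: [0.5586, 0.0407, 0.0548]
tool_rot: [-3.142, 0.0, -2.959]
force: [0.1, 0.2, -1.2]
gripper_width: 0.046
```

Run:
```python
from h import *; from cell import env,vision
p=vision.snapshot('wrist')
cv2.imwrite('pics/w16.png',cv2.resize(p['img'][60:300,220:420],None,fx=2.5,fy=2.5,interpolation=cv2.INTER_CUBIC)[:,:,::-1])
go(env,.558,.0403,.055,100.6)
```

```text
t 20.60 pos [0.5586 0.0407 0.0548] yaw -169.55 rp [3.142 0.   ] w 0.0461 F [-0.  -0.1 -1.2]
shift x 0.7 y -0.3 z -0.2  spin -0.1 q7 1.65
```

View pics/w16.png

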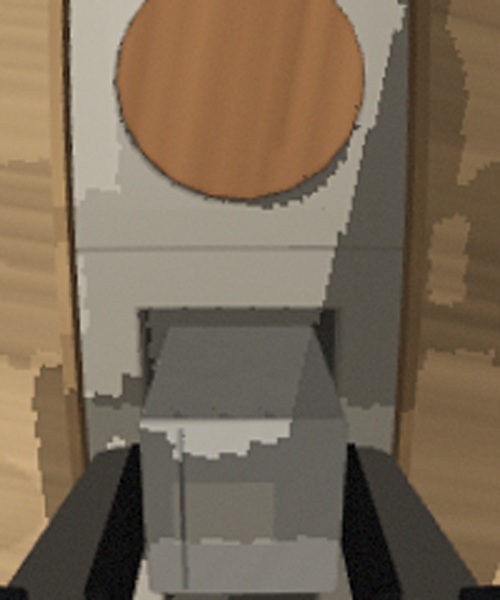

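The box is inside the recess with an even gap, but has not touched the bottom yet. I continue in small steps.

Call:
{"fn": "servo_tool", "kwargs": {
  "increments": [
    [0,0,0.3,0],
    [0,0,0.3,0],
    [0,0,0.3,0],
    [0,0,0,0],
    [0,0,0,0]
  ]
}}

```text
time: 21.1
position: [0.5589, 0.0407, 0.0547]
tool_rot: [3.142, 0.001, -2.959]
force: [-2.4, -1.3, 6.3]
gripper_width: 0.0458
```

Contact, at 6 N. I release and withdraw.

Call:
{"fn": "servo_tool", "kwargs": {
  "increments": [
    [0,0,0,0],
    [0,0,0,0],
    [0,0,0,0],
    [0,0,0,0],
    [0,0,0,0]
  ],
  "claw": 75
}}

```text
time: 21.6
position: [0.5586, 0.0407, 0.0538]
tool_rot: [-3.142, -0.0, -2.959]
force: [-0.5, -0.7, 0.5]
gripper_width: 0.0687
```

Call:
{"fn": "servo_tool", "kwargs": {
  "increments": [
    [0,0,-10,0],
    [0,0,-25,0],
    [0,0,-30,0],
    [0,0,-35,0],
    [0,0,-35,0]
  ]
}}

```text
time: 22.1
position: [0.5584, 0.0407, 0.1909]
tool_rot: [3.142, 0.0, -2.959]
force: [1.1, -0.6, -0.3]
gripper_width: 0.0691
```

Run:
```python
from h import *; from cell import env,vision
for k in range(3): p=vision.snapshot('wrist')
cv2.imwrite('pics/w17.png',p['img'][:,:,::-1])
go(env,.407,.232,.19,-14.5)
```

```text
t 22.25 pos [0.5604 0.0409 0.1921] yaw -169.55 rp [-3.141  0.006] w 0.0690 F [ 0.3  0.3 -0.1]
shift x -146.6 y 196.4 z 2.1  spin -65.0 q7 1.64
```

View pics/w17.png

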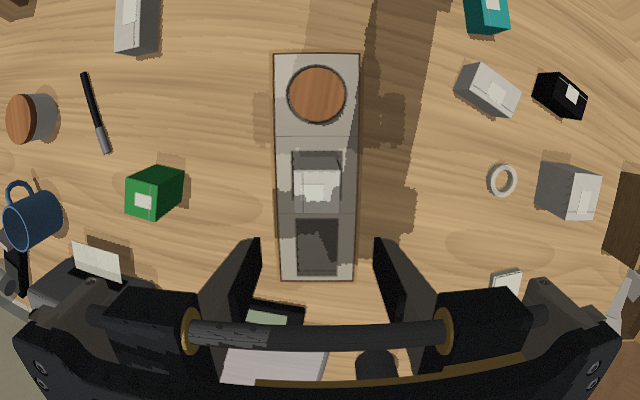

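Both pieces stand in their recesses. Now the short oblong box: translate first, then turn.

Run:
```python
from h import *; from cell import env,vision
go(env,.407,.232,.19,100.45)
```

```text
t 22.25 pos [0.5604 0.0409 0.1921] yaw -169.55 rp [-3.141  0.006] w 0.0690 F [ 0.3  0.3 -0.1]
shift x 116.2 y 215.7 z 2.1  spin 0.0 q7 1.64
```

Call:
{"fn": "servo_tool", "kwargs": {
  "increments": [
    [12,22,0,0],
    [12,22,0,0],
    [12,22,0,0],
    [12,22,0,0],
    [12,22,0,0]
  ],
  "claw": 100
}}

```text
time: 22.75
position: [0.4782, 0.1385, 0.188]
tool_rot: [-3.141, -0.002, -2.959]
force: [-0.1, -0.0, -0.8]
gripper_width: 0.0922
```

Call:
{"fn": "servo_tool", "kwargs": {
  "increments": [
    [11,21,0,0],
    [11,21,0,0],
    [11,21,0,0],
    [11,21,0,0],
    [11,21,0,0]
  ]
}}

```text
time: 23.25
position: [0.4051, 0.2315, 0.1881]
tool_rot: [-3.141, -0.002, -2.959]
force: [-0.4, 0.8, 0.0]
gripper_width: 0.0917
```

Call:
{"fn": "servo_tool", "kwargs": {
  "increments": [
    [0,0,0,-7],
    [0,0,0,-7],
    [0,0,0,-7],
    [0,0,0,-7],
    [0,0,0,-7]
  ]
}}

```text
time: 23.75
position: [0.4058, 0.2309, 0.188]
tool_rot: [3.141, -0.002, -2.343]
force: [-0.2, -0.3, 0.5]
gripper_width: 0.0919
```

Call:
{"fn": "servo_tool", "kwargs": {
  "increments": [
    [0,0,0,-6],
    [0,0,0,-6],
    [0,0,0,-6],
    [0,0,0,-6],
    [0,0,0,-6]
  ]
}}

```text
time: 24.25
position: [0.4058, 0.2308, 0.188]
tool_rot: [3.14, -0.001, -1.82]
force: [-0.3, -0.2, -0.3]
gripper_width: 0.0923
```

Run:
```python
from h import *; from cell import env,vision
for k in range(3): p=vision.snapshot('wrist')
cv2.imwrite('pics/w18.png',p['img'][:,:,::-1])
go(env,.407,.23,.12,-14.5)
print(proj(p,(.407,.227,.05),True))
```

```text
t 24.40 pos [0.406  0.2309 0.1882] yaw -104.68 rp [ 3.14e+00 -1.00e-03] w 0.0919 F [-0.   0.1 -0.7]
shift x 0.6 y -1.2 z 68.2  spin -0.2 q7 2.25
[[313.50870744 183.40583137]]
```

View pics/w18.png

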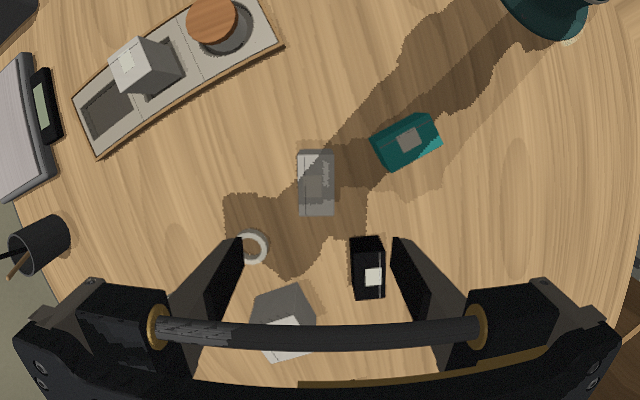

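The short oblong box is at about (315,182), long side vertical. The black box is at (367,268) and the turquoise one at (405,142). I'll use a partial opening to stay clear of the turquoise one.

Run:
```python
from h import *; from cell import env,vision
p=vision.snapshot('wrist')
cv2.imwrite('pics/w19.png',cv2.resize(p['img'][130:230,270:390],None,fx=6,fy=6,interpolation=cv2.INTER_CUBIC)[:,:,::-1])
```

```text
(no output)
```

View pics/w19.png

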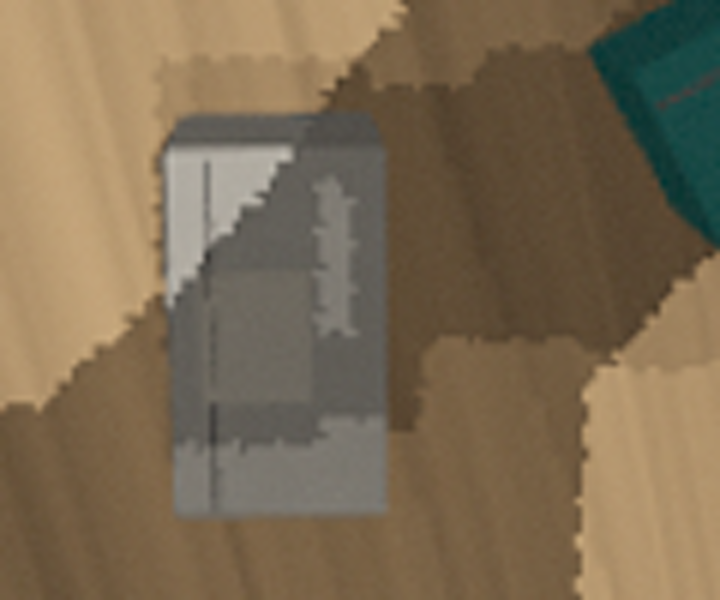

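Run:
```python
from h import *; from cell import env,vision
p=vision.snapshot('wrist')
P=np.array([at(p,(c[0]+.5)/6-.5+270,(c[1]+.5)/6-.5+130,.05,True) for c in [(165,146),(385,147),(387,515),(174,515)]])
print(P.mean(0),np.linalg.norm(np.roll(P,-1,0)-P,axis=1))
for i in range(4):
    d=P[(i+1)%4]-P[i]; print(np.degrees(np.arctan2(d[1],d[0]))%90)
x,y=P.mean(0); go(env,x,y,.032,-14.5)
```

```text
[0.40537203 0.23005942] [0.03912306 0.0693702  0.03996537 0.06954735]
75.00145171853251
76.4393056024171
75.27840934320339
75.74196600890085
t 24.50 pos [0.4062 0.2311 0.1885] yaw -104.67 rp [ 3.141e+00 -1.000e-03] w 0.0917 F [-0.2 -0.8 -0.9]
shift x 1.2 y 0.6 z 156.5  spin -0.2 q7 2.25
```

Call:
{"fn": "servo_tool", "kwargs": {
  "increments": [
    [1,0.5,22,-0.3],
    [0,0,22,0],
    [0,0,22,0],
    [0,0,20,0],
    [0,0,10,0]
  ],
  "claw": 72
}}

```text
time: 25.0
position: [0.4048, 0.2299, 0.0913]
tool_rot: [3.14, -0.002, -1.821]
force: [0.3, 0.0, 0.1]
gripper_width: 0.066
```

Run:
```python
from h import *; from cell import env,vision
for k in range(2): p=vision.snapshot('wrist')
cv2.imwrite('pics/w20.png',p['img'][:,:,::-1])
go(env,.4054,.2301,.032,-14.4)
```

```text
t 25.10 pos [0.4049 0.23   0.0918] yaw -104.28 rp [ 3.14e+00 -2.00e-03] w 0.0662 F [-0.2  0.3 -0.2]
shift x -0.3 y -0.5 z 59.8  spin 0.1 q7 2.21
```

View pics/w20.png

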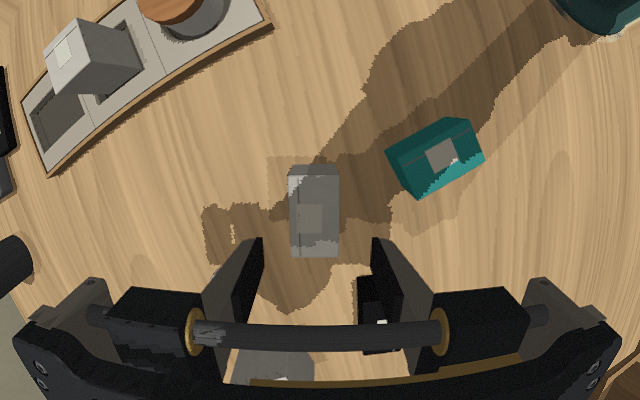

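The box top is centred at (314,216) between the fingers and clear of the others, so I descend and grasp.

Call:
{"fn": "servo_tool", "kwargs": {
  "increments": [
    [0,0,15,0],
    [0,0,15,0],
    [0,0,15,0],
    [0,0,10,0],
    [0,0,5,0]
  ]
}}

```text
time: 25.6
position: [0.4059, 0.2305, 0.0328]
tool_rot: [-3.142, -0.0, -1.82]
force: [0.0, 0.3, 1.4]
gripper_width: 0.0661
```

Call:
{"fn": "servo_tool", "kwargs": {
  "increments": [
    [0,0,0,0],
    [0,0,0,0],
    [0,0,0,0],
    [0,0,0,0],
    [0,0,0,0]
  ],
  "claw": 0,
  "grip_force": 15
}}

```text
time: 26.1
position: [0.406, 0.2306, 0.0332]
tool_rot: [-3.141, 0.0, -1.819]
force: [0.1, 0.7, 0.3]
gripper_width: 0.0284
```

Call:
{"fn": "servo_tool", "kwargs": {
  "increments": [
    [0,0,0,0],
    [0,0,0,0],
    [0,0,0,0],
    [0,0,0,0],
    [0,0,0,0]
  ]
}}

```text
time: 26.6
position: [0.4058, 0.2305, 0.0329]
tool_rot: [3.142, 0.0, -1.819]
force: [0.1, 0.4, -0.6]
gripper_width: 0.0005
```

Call:
{"fn": "servo_tool", "kwargs": {
  "increments": [
    [0,0,-8,0],
    [0,0,-20,0],
    [0,0,-30,0],
    [0,0,-30,0],
    [0,0,-30,0]
  ]
}}

```text
time: 27.1
position: [0.4056, 0.2304, 0.1526]
tool_rot: [-3.141, 0.0, -1.819]
force: [0.3, -0.4, -0.2]
gripper_width: 0.0003
```

Run:
```python
from h import *; from cell import env,vision
for k in range(3): p=vision.snapshot('wrist')
cv2.imwrite('pics/w21.png',p['img'][:,:,::-1])
go(env,.653,.058,.16,100.6)
```

```text
t 27.25 pos [0.4071 0.2312 0.1531] yaw -104.25 rp [-3.138e+00  3.000e-03] w 0.0001 F [ 0.6  0.5 -0.6]
shift x -209.9 y -215.4 z -6.9  spin 65.1 q7 2.24
```

View pics/w21.png

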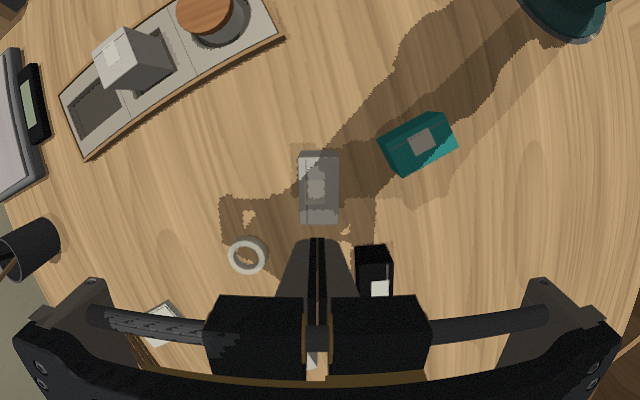

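The fingers closed on nothing: width is 0 and the box still stands at about (319,187). I'll find out why before trying again.

Run:
```python
from h import *; from cell import env,vision
p=vision.snapshot('wrist')
cv2.imwrite('pics/w22.png',cv2.resize(p['img'][130:250,260:400],None,fx=5,fy=5,interpolation=cv2.INTER_CUBIC)[:,:,::-1])
print(p['cam_to_world']); go(env,.4054,.23,.032,-14.4)
print('tcp proj',proj(p,np.r_[env.get_state()['position'][:2],.05],True),proj(p,np.r_[env.get_state()['position'][:2],.153],True))
for r in vision.recognise('oblong_box',p)[:3]: T=p['cam_to_world'];print(r['confidence'],T[:3,:3]@r['position']+T[:3,3])
s=vision.snapshot('scene'); cv2.imwrite('pics/s22.png',cv2.resize(s['img'][110:270,280:480],None,fx=4,fy=3.75,interpolation=cv2.INTER_CUBIC)[:,:,::-1])
```

```text
[[-0.96920556  0.23374774  0.07747632  0.38438356]
 [ 0.24623246  0.92398227  0.29261978  0.14949313]
 [-0.00318753  0.3026859  -0.95308504  0.34229355]
 [ 0.          0.          0.          1.        ]]
t 27.30 pos [0.4061 0.2305 0.1516] yaw -104.25 rp [-3.14e+00  1.00e-03] w 0.0005 F [ 0.3 -0.8 -1. ]
shift x 0.6 y 0.5 z 119.6  spin 0.1 q7 2.24
tcp proj [[316.60961093 194.00098254]] [[316.03963612 236.62216764]]
0.95 [0.29854155 0.20826354 0.0504483 ]
0.73 [0.36900303 0.32886438 0.05175908]
0.58 [0.40711912 0.22348595 0.05492489]
```

View pics/w22.png

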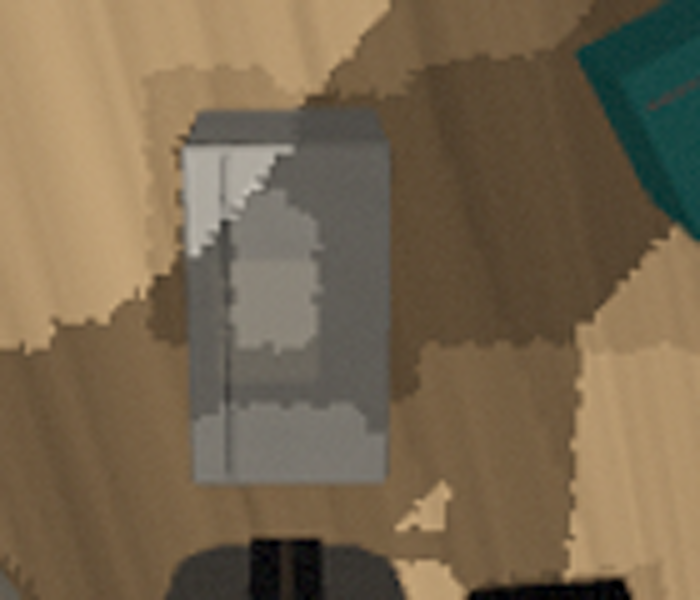

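View pics/s22.png

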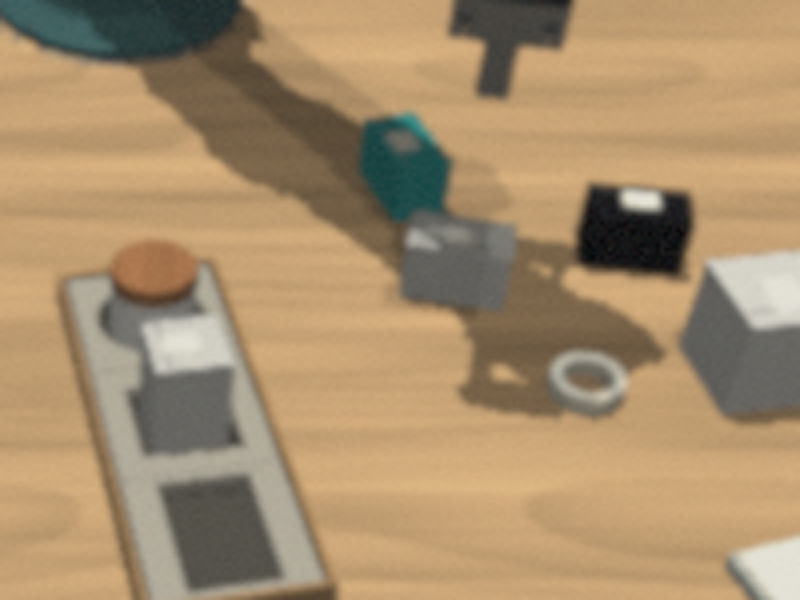

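Run:
```python
from h import *; from cell import env,vision
p=vision.snapshot('wrist')
P=np.array([at(p,(c[0]+.5)/5-.5+260,(c[1]+.5)/5-.5+130,.05,True) for c in [(183,144),(389,144),(388,482),(192,484)]])
print(P.mean(0),np.linalg.norm(np.roll(P,-1,0)-P,axis=1))
x,y=P.mean(0); go(env,x,y,.032,-14.4)
t=vision.snapshot('top'); hsv=cv2.cvtColor(t['img'],cv2.COLOR_RGB2HSV)
cv2.imwrite('pics/t23.png',cv2.resize(t['img'][190:290,170:310],None,fx=5,fy=5,interpolation=cv2.INTER_CUBIC)[:,:,::-1])
```

```text
[0.40259423 0.22763607] [0.03896234 0.06849922 0.03948913 0.06890638]
t 27.45 pos [0.405  0.2299 0.1499] yaw -104.24 rp [ 3.14e+00 -2.00e-03] w 0.0007 F [-0.  -0.8  0.1]
shift x 2.8 y 1.7 z 117.9  spin 0.2 q7 2.24
```

Call:
{"fn": "servo_tool", "kwargs": {
  "increments": [
    [0,0,0,0],
    [0,0,0,0],
    [0,0,0,0],
    [0,0,0,0],
    [0,0,0,0]
  ],
  "claw": 80
}}

```text
time: 28.0
position: [0.4058, 0.2304, 0.1508]
tool_rot: [3.141, -0.0, -1.819]
force: [-0.0, 0.5, -0.3]
gripper_width: 0.0387
```

Call:
{"fn": "servo_tool", "kwargs": {
  "increments": [
    [0,0,0,0],
    [0,0,0,0],
    [0,0,0,0],
    [0,0,0,0],
    [0,0,0,0]
  ]
}}

```text
time: 28.5
position: [0.4058, 0.2305, 0.1509]
tool_rot: [3.142, -0.0, -1.819]
force: [-0.1, -0.2, -0.2]
gripper_width: 0.0739
```

View pics/t23.png

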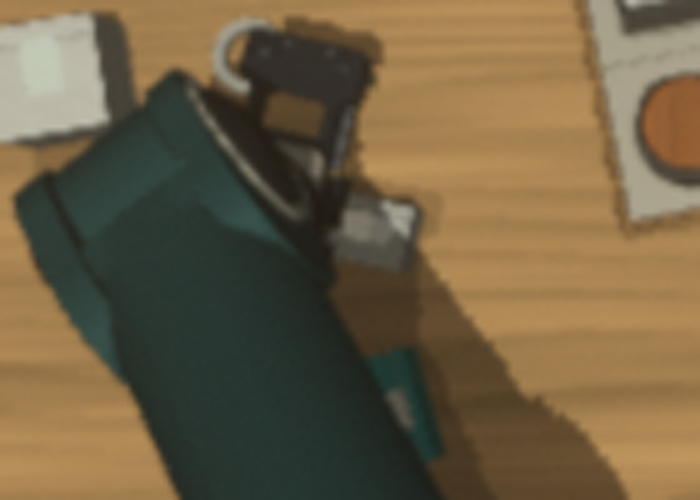

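The top view shows the box unmoved, right under the gripper. I retry, closing in stages and watching.

Call:
{"fn": "servo_tool", "kwargs": {
  "increments": [
    [0.5,0.3,25,0],
    [0.5,0.3,25,0],
    [0,0,25,0],
    [0,0,25,0],
    [0,0,18,0]
  ]
}}

```text
time: 29.0
position: [0.4045, 0.2293, 0.0315]
tool_rot: [3.141, -0.001, -1.819]
force: [0.3, -0.7, 0.1]
gripper_width: 0.0739
```

Call:
{"fn": "servo_tool", "kwargs": {
  "increments": [
    [0,0,0,0],
    [0,0,0,0],
    [0,0,0,0],
    [0,0,0,0],
    [0,0,0,0]
  ],
  "claw": 52
}}

```text
time: 29.5
position: [0.4055, 0.2299, 0.0337]
tool_rot: [-3.14, 0.001, -1.82]
force: [-0.4, -1.2, -0.1]
gripper_width: 0.0477
```

Run:
```python
from h import *; from cell import env,vision
p=vision.snapshot('wrist')
cv2.imwrite('pics/w24.png',cv2.resize(p['img'][170:370,200:440],None,fx=3,fy=3,interpolation=cv2.INTER_CUBIC)[:,:,::-1])
go(env,.4045,.229,.032,-14.4)
s=vision.snapshot('scene'); cv2.imwrite('pics/s24.png',cv2.resize(s['img'][60:260,280:480],None,fx=3,fy=3,interpolation=cv2.INTER_CUBIC)[:,:,::-1])
```

```text
t 29.55 pos [0.4054 0.2298 0.0336] yaw -104.25 rp [-3.141e+00  1.000e-03] w 0.0474 F [-0.3 -0.5 -0.1]
shift x 1.0 y 0.7 z 1.6  spin 0.1 q7 2.17
```

View pics/w24.png

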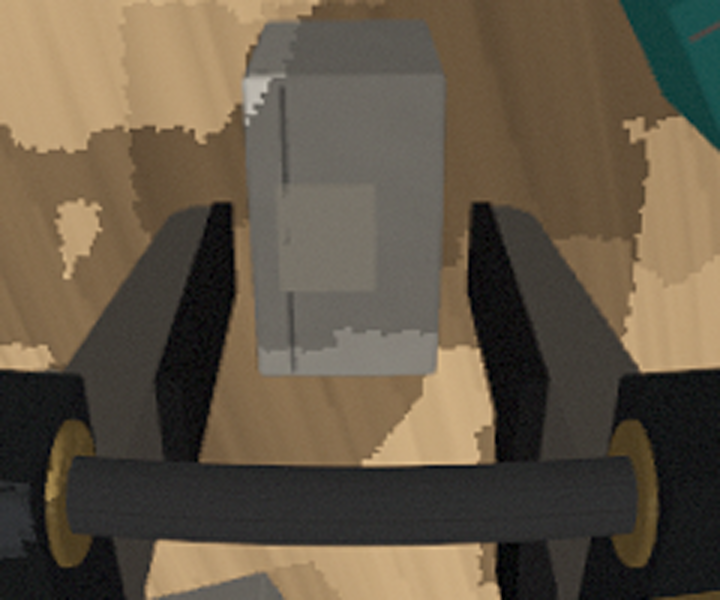

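View pics/s24.png

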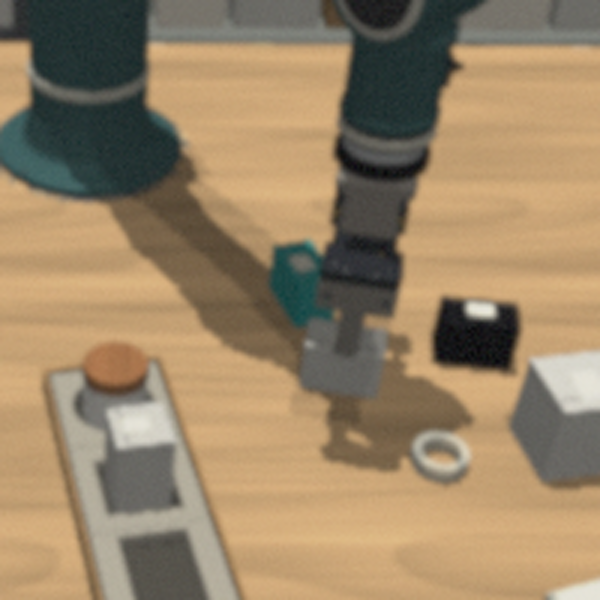

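Run:
```python
from h import *; from cell import env,vision
s=vision.snapshot('scene'); st=env.get_state(); c=st['position'];print(c)
j=np.array([.969,-.247,0])
im=s['img'].copy()
def dr(P,col):
    u=proj(s,P)[0]; print(u.round(1)); return u
big=cv2.resize(im[130:210,360:430],None,fx=8,fy=7.5,interpolation=cv2.INTER_CUBIC)
def mark(P,col):
    u=proj(s,P)[0]; q=(int((u[0]-360+.5)*8),int((u[1]-130+.5)*7.5)); cv2.circle(big,q,4,col,-1)
l=np.array([.247,.969,0])
for k in(-1,1):
    mark(np.r_[c[:2],c[2]-.011]+j*.024+l*.01*k,(255,0,0))
    mark(np.r_[c[:2],c[2]-.011]+j*.042+l*.01*k,(255,255,0))
    for z in(0,.05):
        mark(np.array([.4045,.229,z])+j*.02+l*.035*k,(0,255,0))
cv2.imwrite('pics/s25.png',big[:,:,::-1])
```

```text
[0.40519342 0.22973818 0.03329   ]
```

View pics/s25.png

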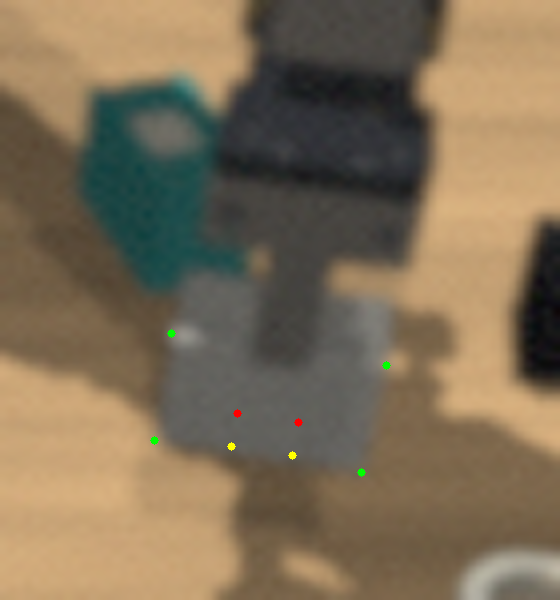

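Run:
```python
from h import *; from cell import env,vision
p=vision.snapshot('wrist'); st=env.get_state(); c=np.array(st['position']); y=st['tool_rot'][2]
ex=np.array([np.cos(y),np.sin(y),0]); ey=np.array([np.sin(y),-np.cos(y),0]); w=st['gripper_width']
print(c,w)
for dz in (.02,.011,0,-.01,-.02,-.03,-.04):
  print(dz,[proj(p,c+ex*x+ey*s*w/2-np.array([0,0,dz]),True)[0].round(1).tolist() for x in(0.01,0,-.01) for s in(-1,1)])
T=np.array(p['cam_to_world']); d=T[:3,3]-c; print('cam rel tool x,y,up',d@ex,d@ey,d[2])
```

```text
[0.40515316 0.2296923  0.03318369] 0.047685173843968955
0.02 [[282.0, 213.7], [348.2, 213.7], [282.5, 226.6], [347.7, 226.6], [283.0, 239.0], [347.2, 239.0]]
0.011 [[280.6, 218.0], [349.4, 218.0], [281.2, 231.3], [348.9, 231.3], [281.8, 244.1], [348.4, 244.2]]
0 [[278.8, 223.8], [351.1, 223.8], [279.4, 237.6], [350.5, 237.6], [280.1, 250.9], [349.9, 251.0]]
-0.01 [[277.0, 229.5], [352.7, 229.6], [277.7, 243.9], [352.1, 244.0], [278.5, 257.7], [351.4, 257.7]]
-0.02 [[275.0, 235.9], [354.5, 235.9], [275.8, 250.8], [353.8, 250.8], [276.7, 265.0], [353.0, 265.1]]
-0.03 [[272.8, 242.9], [356.5, 242.9], [273.8, 258.4], [355.6, 258.4], [274.8, 273.1], [354.7, 273.2]]
-0.04 [[270.4, 250.6], [358.6, 250.7], [271.5, 266.7], [357.7, 266.8], [272.7, 281.9], [356.6, 282.0]]
cam rel tool x,y,up 0.08419818014374265 0.0012548117478142704 0.1895339939629623
```

The pictures explain the miss. In both the scene and wrist views the fingertips appear about 30 mm higher than the nominal TCP and `tips_ahead` say, so the tips are now just above this 50 mm box. The jar and square box were gripped near their tops, and their pick-to-place height differences of 8 mm still show proper seating. I open and go about 22 mm lower, watching the force.

Call:
{"fn": "servo_tool", "kwargs": {
  "increments": [
    [0,0,0,0],
    [0,0,0,0],
    [0,0,0,0],
    [0,0,0,0],
    [0,0,0,0]
  ],
  "claw": 72
}}

```text
time: 30.2
position: [0.4049, 0.2296, 0.0328]
tool_rot: [3.142, -0.0, -1.819]
force: [0.5, -0.0, -0.5]
gripper_width: 0.0662
```

Call:
{"fn": "servo_tool", "kwargs": {
  "increments": [
    [0,0.5,4,0],
    [0,0,4,0],
    [0,0,4,0],
    [0,0,4,0],
    [0,0,2,0]
  ]
}}

```text
time: 30.7
position: [0.4042, 0.2296, 0.0143]
tool_rot: [3.141, -0.001, -1.819]
force: [0.0, 1.2, -0.8]
gripper_width: 0.0664
```

Run:
```python
from h import *; from cell import env,vision
for k in range(2): p=vision.snapshot('wrist')
cv2.imwrite('pics/w26.png',cv2.resize(p['img'][170:370,200:440],None,fx=3,fy=3,interpolation=cv2.INTER_CUBIC)[:,:,::-1])
go(env,.4045,.229,.012,-14.4)
s=vision.snapshot('scene'); cv2.imwrite('pics/s26.png',cv2.resize(s['img'][130:210,360:440],None,fx=7,fy=7,interpolation=cv2.INTER_CUBIC)[:,:,::-1])
```

```text
t 30.80 pos [0.4042 0.2296 0.0145] yaw -104.24 rp [ 3.141e+00 -1.000e-03] w 0.0664 F [ 0.4 -0.  -0.3]
shift x 0.5 y -0.4 z 2.5  spin 0.2 q7 2.15
```

View pics/w26.png

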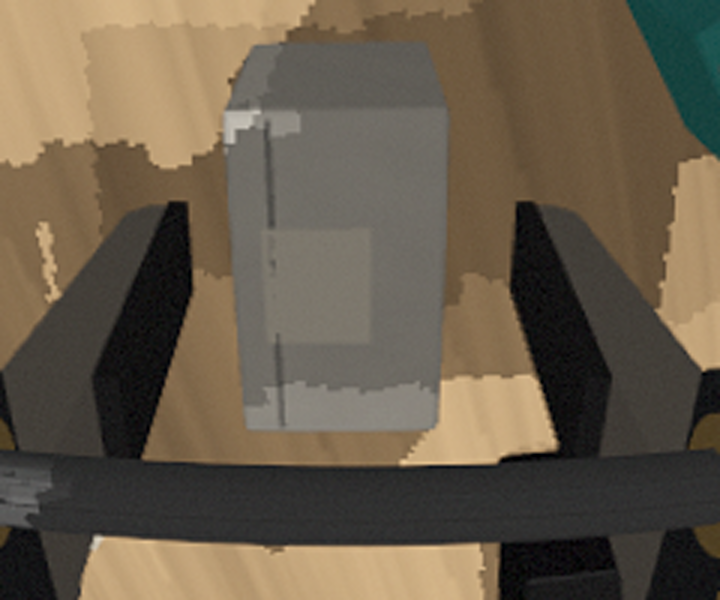

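View pics/s26.png

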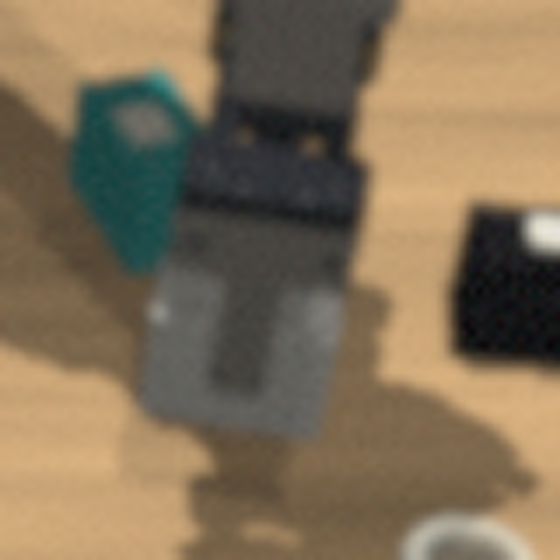

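The fingers now straddle the box (tips well below its top). I nudge 2 mm to centre and close.

Call:
{"fn": "servo_tool", "kwargs": {
  "increments": [
    [0,-2,2,0],
    [0,0,0,0],
    [0,0,0,0],
    [0,0,0,0],
    [0,0,0,0]
  ]
}}

```text
time: 31.35
position: [0.4065, 0.2293, 0.013]
tool_rot: [-3.141, 0.0, -1.819]
force: [-0.1, -0.1, 0.0]
gripper_width: 0.0661
```

Call:
{"fn": "servo_tool", "kwargs": {
  "increments": [
    [0,0,0,0],
    [0,0,0,0],
    [0,0,0,0],
    [0,0,0,0],
    [0,0,0,0]
  ],
  "claw": 0,
  "grip_force": 15
}}

```text
time: 31.85
position: [0.4064, 0.2293, 0.0129]
tool_rot: [-3.142, 0.0, -1.819]
force: [-0.8, -0.5, 0.3]
gripper_width: 0.04
```

Call:
{"fn": "servo_tool", "kwargs": {
  "increments": [
    [0,0,0,0],
    [0,0,0,0],
    [0,0,0,0],
    [0,0,0,0],
    [0,0,0,0]
  ]
}}

```text
time: 32.35
position: [0.4064, 0.2293, 0.0129]
tool_rot: [-3.142, 0.0, -1.819]
force: [0.1, -0.3, 1.5]
gripper_width: 0.0399
```

Gripped, at width 39.9 mm. I lift and turn.

Call:
{"fn": "servo_tool", "kwargs": {
  "increments": [
    [0,0,-8,0],
    [0,0,-20,0],
    [0,0,-32,0],
    [0,0,-35,0],
    [0,0,-35,0]
  ]
}}

```text
time: 32.85
position: [0.4059, 0.229, 0.1445]
tool_rot: [3.141, -0.0, -1.819]
force: [0.2, 0.6, -1.0]
gripper_width: 0.0399
```

Call:
{"fn": "servo_tool", "kwargs": {
  "increments": [
    [0,0,0,7],
    [0,0,0,7],
    [0,0,0,7],
    [0,0,0,7],
    [0,0,0,7]
  ]
}}

```text
time: 33.35
position: [0.4061, 0.2292, 0.1433]
tool_rot: [3.141, -0.0, -2.435]
force: [0.1, -0.3, -0.7]
gripper_width: 0.0401
```

Call:
{"fn": "servo_tool", "kwargs": {
  "increments": [
    [0,0,0,6],
    [0,0,0,6],
    [0,0,0,6],
    [0,0,0,6],
    [0,0,0,6]
  ]
}}

```text
time: 33.85
position: [0.4061, 0.2292, 0.1433]
tool_rot: [3.141, -0.0, -2.958]
force: [0.6, -0.7, -0.7]
gripper_width: 0.0402
```

Run:
```python
from h import *; from cell import env,vision
for k in range(2): p=vision.snapshot('wrist')
cv2.imwrite('pics/w27.png',p['img'][:,:,::-1])
go(env,.653,.058,.14,100.6)
```

```text
t 33.95 pos [0.4061 0.2292 0.1432] yaw -169.24 rp [3.142 0.   ] w 0.0398 F [-0.3 -0.2 -1.5]
shift x -211.2 y -213.7 z 3.2  spin 0.2 q7 1.15
```

View pics/w27.png

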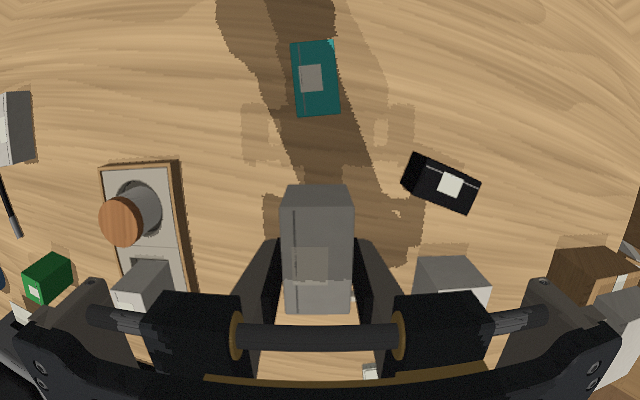

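The oblong box is held upright, bottom about 130 mm up. I move over the far recess.

Call:
{"fn": "servo_tool", "kwargs": {
  "increments": [
    [-21,-21,0,0.2],
    [-21,-21,0,0],
    [-21,-21,0,0],
    [-21,-21,0,0],
    [-21,-21,0,0]
  ]
}}

```text
time: 34.45
position: [0.5296, 0.1447, 0.1431]
tool_rot: [3.141, -0.0, -2.954]
force: [-0.2, 0.0, -1.9]
gripper_width: 0.04
```

Call:
{"fn": "servo_tool", "kwargs": {
  "increments": [
    [-21,-22,0,0],
    [-21,-22,0,0],
    [-21,-22,0,0],
    [-21,-22,0,0],
    [-21,-21,0,0]
  ]
}}

```text
time: 34.95
position: [0.6527, 0.0566, 0.1429]
tool_rot: [3.141, -0.001, -2.955]
force: [-0.0, -0.1, -1.5]
gripper_width: 0.04
```

Call:
{"fn": "servo_tool", "kwargs": {
  "increments": [
    [0,0,15,0],
    [0,0,15,0],
    [0,0,15,0],
    [0,0,15,0],
    [0,0,10,0]
  ]
}}

```text
time: 35.45
position: [0.6506, 0.0583, 0.0709]
tool_rot: [3.141, -0.002, -2.956]
force: [-0.1, -0.2, -1.3]
gripper_width: 0.0401
```

Run:
```python
from h import *; from cell import env,vision
for k in range(3): p=vision.snapshot('wrist')
cv2.imwrite('pics/w28.png',cv2.resize(p['img'][60:320,220:420],None,fx=3,fy=2.3,interpolation=cv2.INTER_CUBIC)[:,:,::-1])
cv2.imwrite('pics/w28f.png',p['img'][:,:,::-1])
go(env,.653,.058,.0209,100.6)
```

```text
t 35.60 pos [0.6514 0.0578 0.072 ] yaw -169.40 rp [ 3.141e+00 -2.000e-03] w 0.0399 F [ 0.7 -0.1 -0.7]
shift x -1.6 y -0.1 z 51.1  spin -0.0 q7 1.65
```

View pics/w28f.png

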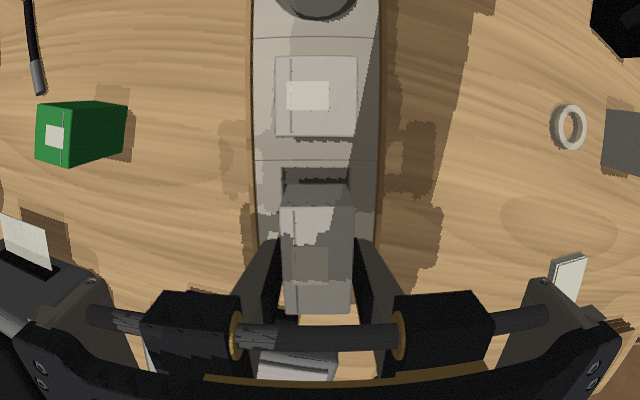

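View pics/w28.png

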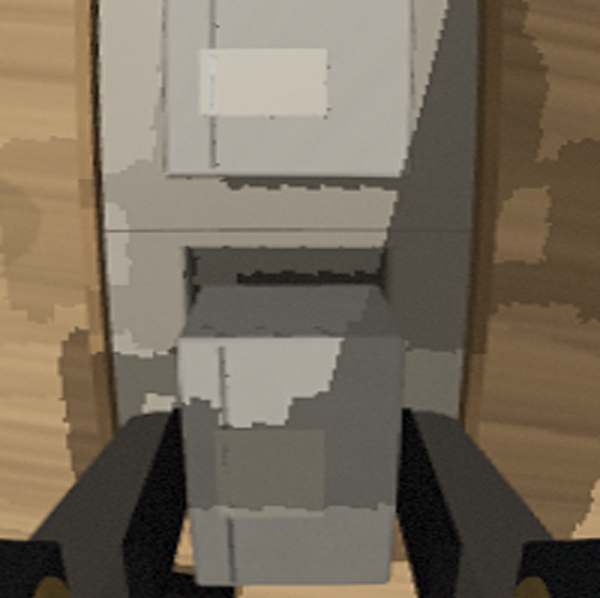

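Run:
```python
from h import *; from cell import env,vision
p=vision.snapshot('wrist'); s=env.get_state()
f=lambda c,z:at(p,(c[0]+.5)/3-.5+220,(c[1]+.5)/2.3-.5+60,z,True)
a=np.radians(10.6); e=np.array([np.cos(a),np.sin(a)]); n=np.array([-e[1],e[0]]); C=np.array([.653,.058]); t=np.array(s['position'][:2])
r=(f((187,247),.022)+f((386,247),.022))/2-C; print('rim rel C: x %.4f y %.4f (expect -.042)'%(r@e,r@n))
print('rim w',np.linalg.norm(f((187,247),.022)-f((386,247),.022)))
b=(f((195,285),.059)+f((383,285),.059))/2-t; print('box bot edge rel TCP x %.4f y %.4f (expect -.035)'%(b@e,b@n))
q=(f((180,337),.109)+f((404,337),.109))/2-t; print('box top edge rel TCP',q@e,q@n, np.linalg.norm(f((180,337),.109)-f((404,337),.109)))
```

```text
rim rel C: x -0.0418 y 0.0003 (expect -.042)
rim w 0.05230995969937944
box bot edge rel TCP x -0.0365 y 0.0011 (expect -.035)
box top edge rel TCP -0.036650152467629094 0.001630910654086045 0.03886300614309256
```

Box and recess line up within 3 mm. I correct that and lower.

Call:
{"fn": "servo_tool", "kwargs": {
  "increments": [
    [-2.5,-1,8,0],
    [0,0,12,0],
    [0,0,12,0],
    [0,0,9,0],
    [0,0,4,0]
  ]
}}

```text
time: 36.15
position: [0.6537, 0.0567, 0.0261]
tool_rot: [3.142, -0.002, -2.957]
force: [0.3, -0.4, -0.3]
gripper_width: 0.0399
```

Call:
{"fn": "servo_tool", "kwargs": {
  "increments": [
    [0,0,1,0],
    [0,0,1,0],
    [0,0,0.5,0],
    [0,0,0.5,0],
    [0,0,0,0]
  ]
}}

```text
time: 36.65
position: [0.655, 0.0569, 0.0252]
tool_rot: [-3.142, 0.001, -2.957]
force: [-0.2, 0.1, -0.6]
gripper_width: 0.04
```

Run:
```python
from h import *; from cell import env,vision
p=vision.snapshot('wrist')
cv2.imwrite('pics/w29.png',cv2.resize(p['img'][60:320,220:420],None,fx=3,fy=2.3,interpolation=cv2.INTER_CUBIC)[:,:,::-1])
go(env,.6535,.058,.0209,100.6)
```

```text
t 36.70 pos [0.6549 0.0569 0.0252] yaw -169.44 rp [-3.142e+00  1.000e-03] w 0.0400 F [-0.   0.2 -1.8]
shift x 1.2 y 1.3 z 4.3  spin -0.0 q7 1.65
```

View pics/w29.png

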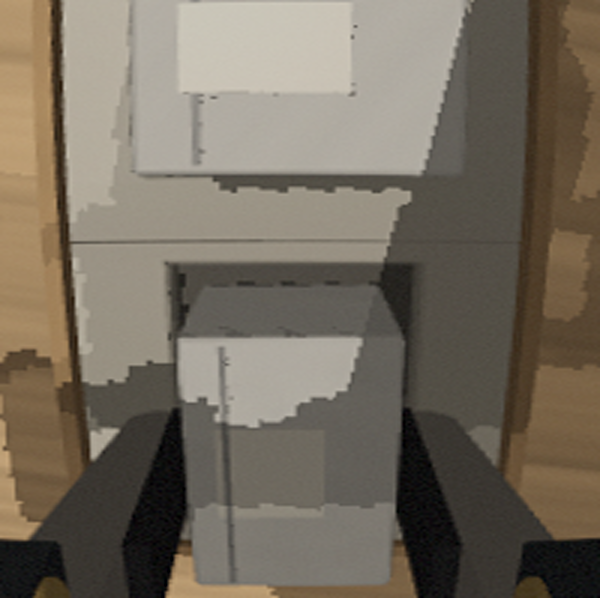

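Call:
{"fn": "servo_tool", "kwargs": {
  "increments": [
    [0,0,0.8,0],
    [0,0,0.8,0],
    [0,0,0.8,0],
    [0,0,0.8,0],
    [0,0,0,0]
  ]
}}

```text
time: 37.2
position: [0.6546, 0.0569, 0.0215]
tool_rot: [3.142, -0.0, -2.957]
force: [-0.2, -0.1, -1.1]
gripper_width: 0.0398
```

Call:
{"fn": "servo_tool", "kwargs": {
  "increments": [
    [0,0,0.4,0],
    [0,0,0.3,0],
    [0,0,0.3,0],
    [0,0,0,0],
    [0,0,0,0]
  ]
}}

```text
time: 37.7
position: [0.6548, 0.0569, 0.021]
tool_rot: [3.142, 0.0, -2.957]
force: [-1.8, 0.5, 2.5]
gripper_width: 0.0397
```

Contact, at 2.5 N and the expected height. I release, withdraw and check.

Call:
{"fn": "servo_tool", "kwargs": {
  "increments": [
    [0,0,0.2,0],
    [0,0,0,0],
    [0,0,0,0],
    [0,0,0,0],
    [0,0,0,0]
  ]
}}

```text
time: 38.2
position: [0.6548, 0.0569, 0.021]
tool_rot: [3.142, 0.0, -2.957]
force: [-2.8, 0.5, 5.0]
gripper_width: 0.04
```

Call:
{"fn": "servo_tool", "kwargs": {
  "increments": [
    [0,0,0,0],
    [0,0,0,0],
    [0,0,0,0],
    [0,0,0,0],
    [0,0,0,0]
  ],
  "claw": 75
}}

```text
time: 38.7
position: [0.6547, 0.057, 0.0203]
tool_rot: [3.142, -0.0, -2.957]
force: [-0.5, -0.1, 0.0]
gripper_width: 0.0687
```

Call:
{"fn": "servo_tool", "kwargs": {
  "increments": [
    [0,0,-10,0],
    [0,0,-25,0],
    [0,0,-35,0],
    [0,0,-40,0],
    [0,0,-40,0]
  ]
}}

```text
time: 39.2
position: [0.6546, 0.0569, 0.1727]
tool_rot: [-3.142, 0.0, -2.957]
force: [0.2, 0.9, 0.2]
gripper_width: 0.0693
```

Call:
{"fn": "servo_tool", "kwargs": {
  "increments": [
    [0,30,-5,0],
    [0,30,-5,0],
    [0,30,-5,0],
    [0,30,-5,0],
    [0,30,-5,0]
  ]
}}

```text
time: 39.7
position: [0.627, 0.2055, 0.1967]
tool_rot: [3.141, 0.001, -2.957]
force: [-0.4, -0.5, 0.1]
gripper_width: 0.0689
```

Run:
```python
from h import *; from cell import env,vision
for k in range(3): p=vision.snapshot('wrist')
cv2.imwrite('pics/w30.png',p['img'][:,:,::-1])
t=vision.snapshot('top'); cv2.imwrite('pics/t30.png',t['img'][:,:,::-1])
s=vision.snapshot('scene'); cv2.imwrite('pics/s30.png',cv2.resize(s['img'][130:290,250:450],None,fx=4,fy=3.7,interpolation=cv2.INTER_CUBIC)[:,:,::-1])
go(env,.6535,.058,.0209,100.6)
```

```text
t 39.95 pos [0.6276 0.2032 0.1959] yaw -169.49 rp [-3.141  0.   ] w 0.0688 F [-0.3 -0.1 -0. ]
shift x 1.2 y -147.5 z 175.0  spin -0.1 q7 1.40
```

View pics/w30.png

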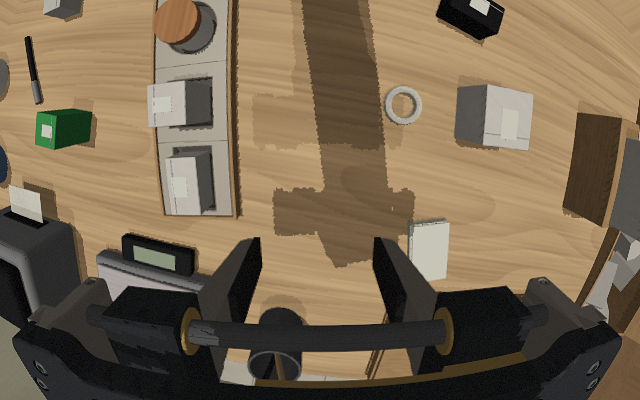

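View pics/s30.png

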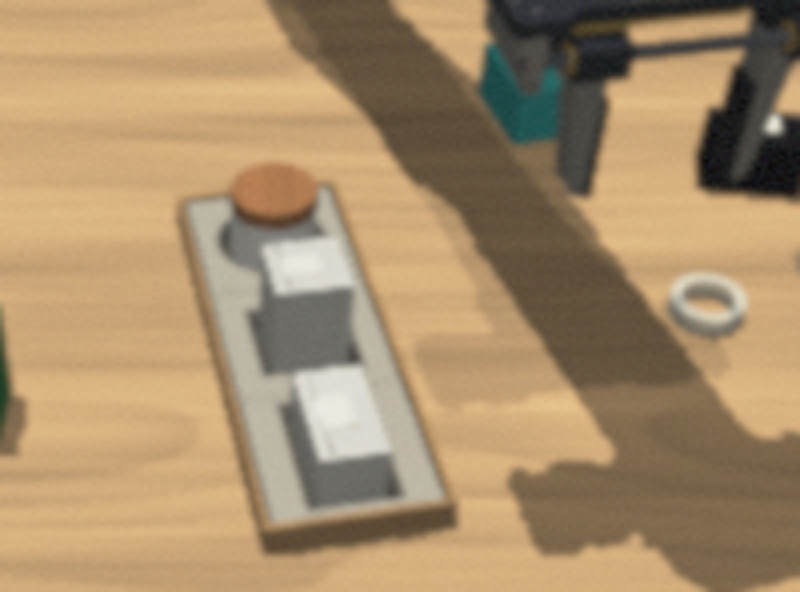

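View pics/t30.png

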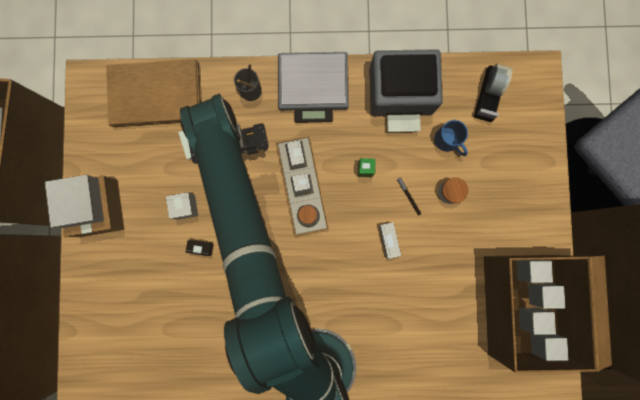

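All three stand upright in their recesses: jar (308,215), square (302,184), oblong (296,153) in the top view. The look-alikes are unmoved and the gripper is empty, so I hand in.

Run:
```python
from cell import env
print(env.job_done(), env.get_state()['time'])
```

```text
the job is handed in; nothing more can be done
the job is handed in; nothing more can be done
```

I packed the narrow jar, then the small square box, then the short oblong box, each in its own recess. I set each one down slowly until the force showed contact (about 5–6 N) at the expected height, 8 mm above its pick-up height, then let go. I handed the job in at about 40 s; it gives no verdict.

**Last checks:** The final wrist, scene and top pictures show all three standing upright in their recesses. The wide jar, big square box and long oblong box are still in place, as are the green and black boxes. The turquoise box was hidden by the arm in the last top view, but the scene picture shows it standing. The gripper was open, empty and clear of everything.

**What failed or disagreed:**
- **Missed grasp:** the first grasp of the oblong box closed on nothing. The fingertips appear about 30 mm higher than the TCP reading and `env.tips_ahead` imply. I regrasped 20 mm lower without disturbing the box. The jar and square box had therefore been gripped nearer their tops than planned.
- **Camera readings:** the top and wrist cameras disagreed by up to about 6 mm on object positions. I relied mainly on the close wrist views.

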